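Lock the joint-stop screw with its jam nut

ROBOT

A 6-joint arm with a two-finger parallel gripper is mounted at the origin on the work surface. World frame = base frame: x ahead of the robot, y to its left, z up, the work surface at z = 0. Lengths are in mm, angles in degrees, forces in N, time in s.
With the tool pointing down it reaches from about 350 to 775 mm from the base axis. Payload 5.5 kg.
Tool frame: the origin (TCP) lies midway between the tips of the shut fingers; the grasp point (between the pads) lies 19 mm behind it (pinch_z is the x of the grasp point in the tool frame, in mm); x points along the fingers, y is the direction in which the jaws open and shut, and the axes are right-handed (so a half turn about x gives the same grasp; the last joint's range is limited). The gripper opens to 85 mm and grips with 20 to 120 N. Pads are 22 mm wide; open, the fingers measure 114 mm over their backs; the gripper's body (76 mm by 85 mm) begins 54 mm behind the grasp point. The pads swing forward as they close: fully open they stand 13 mm farther back than shut.
Start: joints at [-71.31, 17.945, 2.641, 74.691, 0, 82.002], TCP at [258.258, -513.789, 194.523] pointing down, gripper open.
Joint ranges: [-158.12, 158.12], [-49.38, 96.58], [-58.88, 72.47], [-126.05, 133.96], [-84.25, 85.87], [-180, 180]. Speed limits (degrees/s): [147.25, 147.25, 180, 180, 180, 180].

INTERFACE

Orientations are given as [roll, pitch, yaw] about the fixed x, y, z axes, in that order (R = Rz(yaw) Ry(pitch) Rx(roll)).
In Python, from rig import get_obs, camera, camera_info, close_job, boxes_of, outline_of, pinch_z gives the robot as it stands.
- The arm moves only by the tool step_arm, never from a script. Its argument "deltas" is text: rows parted by semicolons, each of 7 numbers parted by spaces: the shift along the tool's x, y, z in cm, then the turn, a rotation vector about the tool's x, y, z in degrees, then the finger opening in cm, from 0 to 8.54. A call has 1 to 12 rows; each row shifts and turns the pose as measured when the row begins, along the tool's axes as they then stand; what a row does not reach is not made up. A row lasts 1/8 s, in which the tool goes at most 62.5 mm and 10.7 degrees, less where a joint would pass 70% of its speed; a pose out of reach is approached as far as the arm can. A call is refused whole if a number of a shift passes 6.25 or a number of a turn 10.7, either way. A call with a gripper value outside its range is refused whole. The fingers move at their own pace and stop on an object; "squeeze" is the grip in N (left out, the last holds). Time passes only in rows, so rows that do not move let the fingers close. It gives the time, the measured TCP pose, the force and the opening at its end, in the units of the state.
- get_obs(): the state, without advancing time (a new reading comes with each control period).
- camera(name): name is "scene" or "top"; returns (picture, depth): 400x640x3 uint8, red, green, blue; 400x640 float32, mm along the optical axis (not along the pixel's ray), 0 where there is no reading.
- camera_info(name): a dict with "fx", "fy", "cx", "cy" (pixels), "world_from_camera" (4x4, takes a point from camera to world coordinates). Camera axes: x right, y down, z forward; pixel columns grow to the right and rows downward; lengths in mm; the calibration is good to about 2 mm. A picture is of the moment at which its call begins. camera_info takes no time and is no camera call.
- close_job(): hands the job in, once; it reports no verdict.
Trained networks look in the newest picture that a camera, given by its name, has taken for a name from the list of things; names that differ only in an ending like _2 or _b are one class to them, and where a whole thing is asked for, a point or a joint stands for the part that bears it (a point fixed in the world has none). Each returns a list of dicts, best first, with "score" (0 to 1); they miss things now and then, are a little off and sometimes report something else, mostly with a low value. They report only what shows in the picture. A call takes as long as a camera call.
- boxes_of(thing, camera): "point" ([x, y, z] in mm, in world coordinates, good to about 4 mm: the middle of the surface that is visible of it).
- outline_of(thing, camera): "region" (400x640 bool, what is visible of it).
The state is a dict: "time_s": time; "q": joint angles; "qvel": joint speeds; "effort": joint torques, N m; "eef_pos": TCP position; "tcp_rot": TCP orientation; "force": force on the tool from outside, world axes, zero at the start; "moment": the same for the moment, N m; "grip_width": finger opening in mm.
Only numpy, scipy, OpenCV 4.12 (cv2) and the standard library are available. Lean on these libraries where they do the work, as an engineer would, in place of code of your own. Each camera call takes 0.05 s, during which the arm holds its last target.

TASK

Lock the setting of the stop screw on the aluminium stop block: fit the holding key over the screw's square head, fully down, with the key's arm between the two fork posts so that the screw cannot turn. Then swing the jam nut's lever clockwise (seen from above) by its upright peg until the nut seats and goes firmly tight at about 10 N of push on the peg, never 15 N, without the screw turning more than a quarter of a right angle. Leave the key in place and do not disturb the other things on the bench.

Things in the scene. Friction and masses are not known exactly. Their poses are not given: they have to be found in the camera images.
- key_fin (a point): Loose steel holding key (0.24 kg), upright on the bench: hub 36 x 36 x 20 mm; arm along the key's +x, 12 mm wide, to 95 mm from the socket's axis, 6 to 18 mm above the underside; on the hub an upright fin to grip, 42 mm long (x), 12 mm thick (y), 20 to 60 mm above the underside. This point: in the fin, on the socket's axis, 42 mm above the underside; x along the arm, z up.
- key_foot (a point): Centre of the key's square socket (20 mm wide, 16 mm deep, open at the underside, sides along the key's x and y), at the mouth in the key's underside; x along the arm, z up.
- key_tip (a point): Point inside the key's arm, 85 mm along its x from the socket's axis, 12 mm above the underside.
- stop_block: Fixed aluminium stop block: base plate 12 mm thick, 90 mm wide, from 55 mm behind to 110 mm ahead of the screw's axis along the block's x; boss 40 mm in diameter up to 45 mm; the nut and lever over it lie 46 to 61 mm above the bench. Origin on the bench under the screw's axis; x from the screw to the fork, z up.
- fork (a point): Middle of the fork, 78 mm from the screw's axis along the block's x, 85 mm above the bench: two round posts 12 mm in diameter, tapered tops 96 mm above the bench, 20 mm clear between them; the key's arm drops between them.
- screw_seat (a point): On the screw's axis, on top of its round collar (34 mm across), 66 mm above the bench: where the key's underside rests when fully down. The square head, 18 mm wide, stands 15 mm above this point, its top 4 mm narrowing to 13.5 mm; its faces look along this frame's x and y, within 0.05 rad of the block's at the start.
- stop_screw (a joint): Turn of the stop screw from its setting (rad), clockwise from above positive. It turns easily (0.08 N m) and the nut drags it along unless it is held. Held by the key it gives by up to about 0.3 rad.
- lever_peg (a point): Upright steel peg, 12 mm in diameter, on the end of the jam nut's lever, 75 mm from the screw's axis, from the lever (10 mm round bar, upper side 61 mm above the bench) up to 101 mm above the bench. This point: on its axis, 84 mm above the bench. It starts away from the fork, 0.3 to 1.3 rad short of the seat; the seat cannot be seen.
- jam_nut (a joint): How far the jam nut is tightened past its seat (rad): 0 while it runs freely (1 to 2 N of push on the peg); then, from about 4 N, it grows by about 0.01 rad per newton as the nut clamps. Firm tight stays above 0.018 (let go, it keeps up to about 0.037); beyond 0.115 it is overtightened.
- black_bottle: Bystander: black bottle, 72 mm in diameter, 170 mm high.
- driver: Bystander: screwdriver with green handle, lying.
- spanner: Bystander: steel open-ended spanner, lying.
- servo: Bystander: blue servo motor, 54 x 20 x 42 mm.
- bit_tray: Bystander: grey divided tray, 90 x 130 x 30 mm.
- sheet_bracket: Bystander: aluminium angle bracket, 60 x 50 x 44 mm.
- bearing: Bystander: steel bearing ring, 42 mm in diameter, 12 mm high.

How it is judged (in metres and radians):
On the way, in this order (a step that is already met when the one before it is completed fails the run):
1. the key is fully down on the screw's square head with its arm in the fork (horizontal distance between key_foot and screw_seat below 0.004 m and z of key_foot in the frame of screw_seat between -0.0035 and 0.0035 m and angle between key_fin's own z axis and vertical below 0.08 rad and x of key_tip in the frame of stop_block above 0.07 m and y of key_tip in the frame of stop_block between -0.008 and 0.008 m), for 0.2 s.
2. the jam nut is tightened past its seat while the key holds the screw (all of step 1 and value of joint jam_nut above 0.018 rad), for 0.2 s.
At the end, for the whole second after the job is handed in: The key rests on the screw's collar (within 3.5 mm in height and 4 mm sideways, within 0.08 rad of upright) with its arm between the fork posts (arm point within 8 mm of the fork's middle line), at rest; the jam nut stays more than 0.018 rad past its seat; the screw is within 0.4 rad of its setting (all of step 2 and value of joint stop_screw between -0.4 and 0.4 rad and linear speed of key below 0.02 m/s); the robot touches nothing.
It fails at once if the stop screw is turned more than 0.4 rad from its setting (value of joint stop_screw above 0.4 rad or value of joint stop_screw below -0.4 rad).
It fails at once if the jam nut is overtightened (more than 0.115 rad past its seat, about 16 N of push on the peg) (value of joint jam_nut above 0.115 rad).
It fails at once if a bystander is moved by more than 30 mm (distance of any of black_bottle, driver, spanner, servo, bit_tray, sheet_bracket, bearing from where it was at the start of the episode above 0.03 m).
It also fails if it takes over 61 s, if anything falls off the work surface, if the arm or the gripper's body presses on something with over 40 N, if the wrist force passes 120 N, or if a joint passes its speed limit or range.

## Working session

There is one attempt and no reset: what is moved stays moved. The work goes in short steps, Python scripts to look and compute and a tool call to move; the robot and the scene stay as the last step left them, time stands still between calls to the robot, and variables do not carry over. Pictures are saved under pics/ and viewed, and the job is handed in when it is done.

Besides the shell and the picture viewer there is one more tool, called as name(argument=value, ...) on one line, values as JSON. step_arm: Moves the arm, as the interface text tells. Its arguments: {"type":"object","properties":{"deltas":{"type":"string"},"squeeze":{"type":"number"}},"required":["deltas"]}

```bash
ls; mkdir -p pics
python3 - <<'E'
from rig import *
import cv2,numpy as np
print(get_obs())
for c in("scene","top"):
    p,d=camera(c); cv2.imwrite(f"pics/{c}0.png",p[:,:,::-1]); np.save(f"{c}_d0.npy",d); np.save(f"{c}_p0.npy",p)
    print(c,camera_info(c))
    for t in["key_fin","stop_block","lever_peg","stop_screw","fork","black_bottle","driver","spanner","servo","bit_tray","sheet_bracket","bearing"]:
        try: print(t,[(np.round(b["point"]),round(b["score"],2)) for b in boxes_of(t,c)[:2]])
        except Exception as e: print(t,e)
print(pinch_z if not callable(pinch_z) else pinch_z())
E
```

```text
pics
{'time_s': 0.0, 'q': array([-7.13094374e+01,  1.79903045e+01,  2.57566370e+00,  7.46916603e+01,
       -1.30496498e-03,  8.20004813e+01]), 'qvel': array([-0.01551435, -0.05248582,  0.08012313, -0.03265221,  0.11680111,
        0.05491422]), 'effort': array([ 4.55927948e-03, -4.80621278e+01,  2.98536122e+01,  1.93179573e-02,
        1.58002490e-04,  1.64238440e-05]), 'eef_pos': array([ 258.05098883, -513.17295314,  193.60455267]), 'tcp_rot': array([-97.29618467,  89.89369094, 109.39389781]), 'force': array([ 1.00522636, -0.74029518, -0.01724182]), 'moment': array([ 0.00203096, -0.00252978, -0.02311712]), 'grip_width': 85.25967870078142}
scene {'fx': 364.47122530942846, 'fy': 364.47122530942846, 'cx': 321.67549212302333, 'cy': 202.33327210802454, 'world_from_camera': array([[ 4.79338907e-01,  4.98966153e-01, -7.21988220e-01,
         1.29178952e+03],
       [ 8.77386248e-01, -2.53064005e-01,  4.07617444e-01,
        -3.63340663e+02],
       [ 2.06780773e-02, -8.28849436e-01, -5.59089464e-01,
         6.31067683e+02],
       [ 0.00000000e+00,  0.00000000e+00,  0.00000000e+00,
     
[... 1249 characters left out ...]
00e+00,  0.00000000e+00,
         1.00000000e+00]])}
key_fin [(array([ 470., -193.,   24.]), 0.74), (array([448., 377.,   4.]), 0.55)]
stop_block [(array([609., 114.,  11.]), 0.88)]
lever_peg [(array([536.,  94.,  61.]), 0.46)]
stop_screw [(array([573., 105.,  64.]), 0.6)]
fork [(array([602., 118.,  11.]), 0.65)]
black_bottle [(array([706., 316., 117.]), 0.69)]
driver [(array([ 765., -125.,   22.]), 0.82)]
spanner [(array([453., 377.,   8.]), 0.9), (array([ 467., -190.,   21.]), 0.23)]
servo [(array([ 686., -172.,   40.]), 0.56)]
bit_tray [(array([ 689., -376.,    3.]), 0.92)]
sheet_bracket [(array([552., 392.,   5.]), 0.68)]
bearing [(array([ 420., -359.,   14.]), 0.44)]
-18.700000000000003
```

View pics/scene0.png

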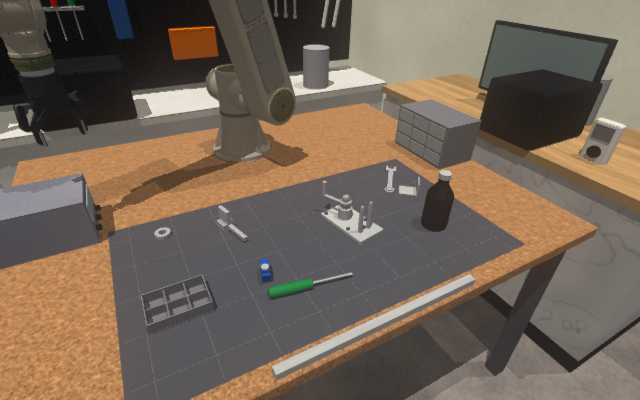

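View pics/top0.png

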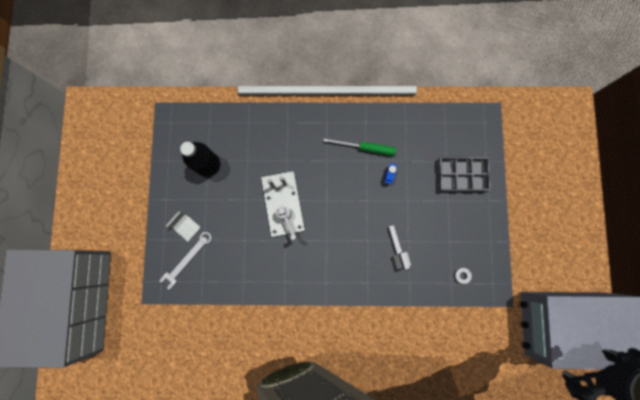

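Run:
```python
import cv2,numpy as np
p=np.load("top_p0.npy")[:,:,::-1]
a=cv2.resize(p[110:210,240:360],None,fx=6,fy=6,interpolation=cv2.INTER_CUBIC); cv2.imwrite("pics/a.png",a)
a=cv2.resize(p[150:250,350:470],None,fx=6,fy=6,interpolation=cv2.INTER_CUBIC); cv2.imwrite("pics/b.png",a)
```

```text
(no output)
```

The scene view shows the key at about (232,225) and the block at about (350,215). In the top view the key's hub is at about (402,262) with its arm up-left to (392,228). The block spans (283,205), with the fork near (277,185), the screw near (283,213) and the lever pointing toward the robot at (290,240). Next I'll zoom in.

View pics/a.png

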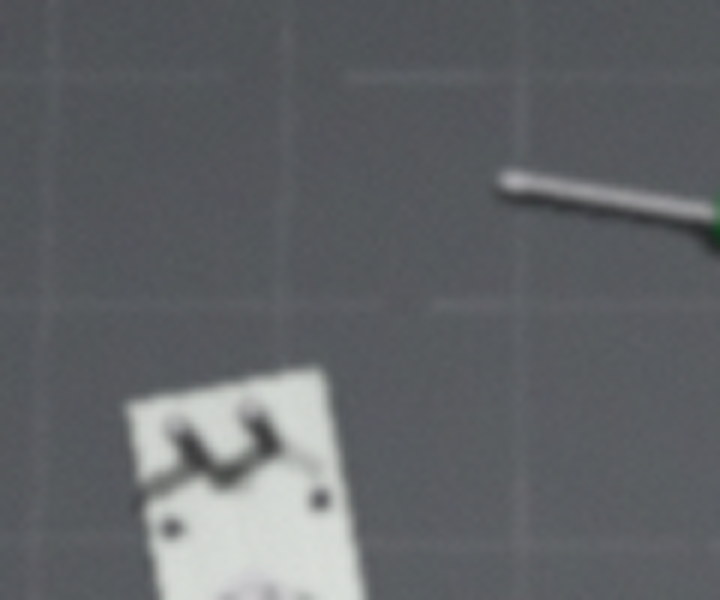

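```bash
cat > h.py <<'E'
import numpy as np, cv2
from rig import *
def cloud(name,d,info=None):
    i=info or camera_info(name); v,u=np.mgrid[:400,:640]
    P=np.stack([(u-i["cx"])/i["fx"]*d,(v-i["cy"])/i["fy"]*d,d,np.ones_like(d)],-1)@i["world_from_camera"].T
    P[d==0]=np.nan; return P[...,:3]
def proj(name,X):
    i=camera_info(name); p=np.linalg.inv(i["world_from_camera"])@np.append(X,1)
    return p[0]/p[2]*i["fx"]+i["cx"],p[1]/p[2]*i["fy"]+i["cy"]
E
python3 - <<'E'
from h import *
for c in("top","scene"):
    d=np.load(f"{c}_d0.npy"); P=cloud(c,d)
    print(c)
    for nm,x0,x1,y0,y1 in[("block",480,720,30,190),("key",430,590,-260,-140)]:
        m=(P[...,0]>x0)&(P[...,0]<x1)&(P[...,1]>y0)&(P[...,1]<y1)
        z=P[m][:,2]; print(nm,np.median(z),np.histogram(z,bins=range(-10,120,5)))
        Q=P[m&(P[...,2]>6)][:,:]
        r=cv2.minAreaRect(Q[Q[:,2]<20][:,:2].astype(np.float32)); print("rect low",r)
        for a,b in[(20,40),(40,52),(52,63),(63,75),(75,110)]:
            S=Q[(Q[:,2]>a)&(Q[:,2]<b)]
            if len(S)>2: print(a,b,len(S),S.mean(0).round(1),S.min(0).round(),S.max(0).round())
E
```

```text
top
block 2.9559166568556066 (array([   3,  984, 1992,  226, 1307,  197,   13,    6,    4,    7,   20,
         20,    8,   52,   47,   72,    9,   27,   34,    6,   23,   20,
         12,    0,    0]), array([-10,  -5,   0,   5,  10,  15,  20,  25,  30,  35,  40,  45,  50,
        55,  60,  65,  70,  75,  80,  85,  90,  95, 100, 105, 110, 115]))
rect low ((601.6900634765625, 111.93254089355469), (152.0625457763672, 240.38711547851562), 88.19493865966797)
20 40 30 [618.1 119.8  28.3] [537.  88.  20.] [662. 163.  39.]
40 52 44 [597.7 114.5  45.8] [564.  96.  40.] [663. 146.  52.]
52 63 87 [555.5 100.3  59.1] [511.  80.  52.] [660. 148.  63.]
63 75 97 [587.8 116.   67.3] [562.  99.  63.] [660. 148.  75.]
75 110 122 [599.3 114.3  87.7] [510.  78.  75.] [668. 150. 103.]
key 1.1364620814475757 (array([   6,  811, 1458,   43,   20,  149,   75,    7,    5,    6,    5,
          8,    6,   41,   41,    1,    0,    0,    0,    0,    0,    0,
          0,    0,    0]), array([-10,  -5,   0,   5,  10,  15,  20,  25,  30,  35,  40,  45,  50,
        55,  60,  65,  70,  75,  80,  85,  90,  95, 10
[... 1110 characters left out ...]
110 133 [604.3 108.8  85.3] [510.  74.  75.] [670. 147. 101.]
key 0.7028539271378804 (array([  0, 598, 849,  37,  45, 135,  36,  16,  16,  14,  17,  16,  18,
        29,  20,   0,   0,   0,   0,   0,   0,   0,   0,   0,   0]), array([-10,  -5,   0,   5,  10,  15,  20,  25,  30,  35,  40,  45,  50,
        55,  60,  65,  70,  75,  80,  85,  90,  95, 100, 105, 110, 115]))
rect low ((497.0942077636719, -188.42880249023438), (116.89322662353516, 37.14046096801758), 17.64429473876953)
20 40 82 [ 471.1 -201.3   27.7] [ 445. -220.   20.] [ 546. -178.   39.]
40 52 40 [ 469.2 -201.4   46.3] [ 443. -210.   41.] [ 483. -190.   52.]
52 63 60 [ 464.4 -200.6   58.4] [ 441. -210.   53.] [ 481. -190.   63.]
```

View pics/b.png

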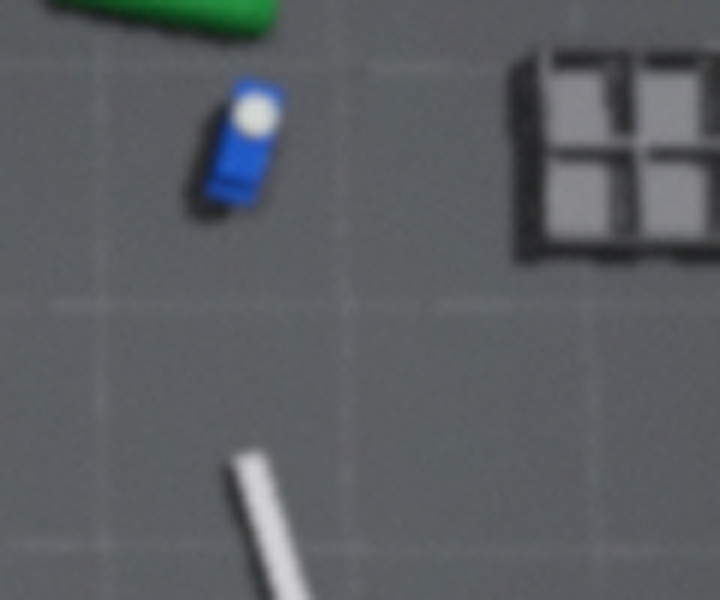

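Run:
```python
import cv2,numpy as np
p=np.load("top_p0.npy")[:,:,::-1];s=np.load("scene_p0.npy")[:,:,::-1]
R=lambda a:cv2.resize(a,(400,400),interpolation=cv2.INTER_CUBIC)
cv2.imwrite("pics/c.png",np.hstack([R(p[165:255,240:330]),R(s[170:250,310:390])]))
cv2.imwrite("pics/d.png",np.hstack([R(p[215:285,365:435]),R(s[190:260,200:270])]))
```

```text
(no output)
```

View pics/c.png

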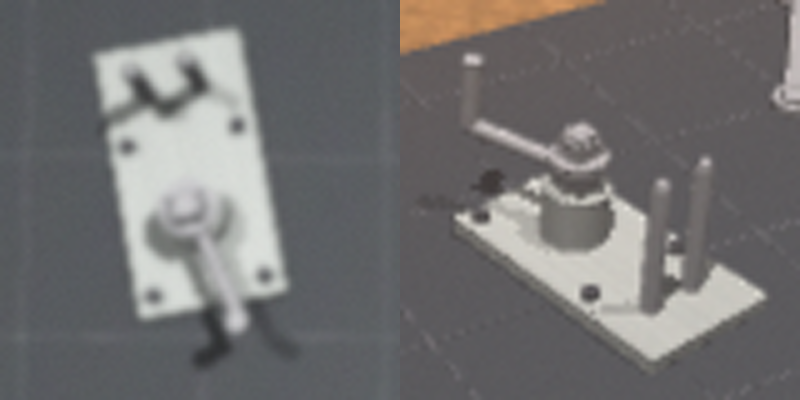

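View pics/d.png

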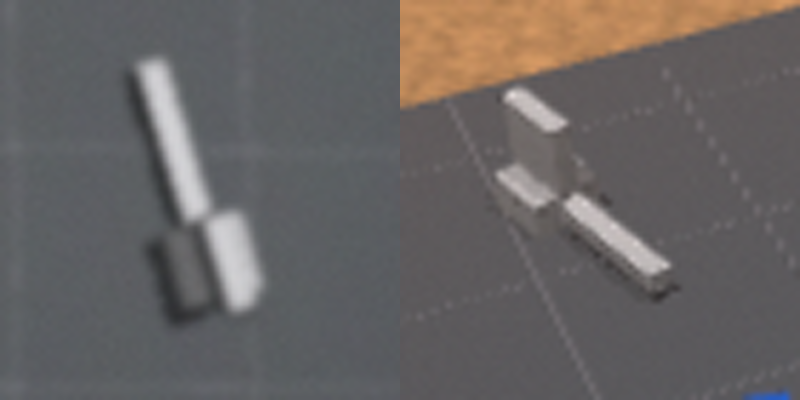

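```bash
cat > fit.py <<'E'
from h import *
from scipy.optimize import least_squares, minimize
def box(p,lo,hi):
    lo=np.array(lo,float);hi=np.array(hi,float);q=np.abs(p-(lo+hi)/2)-(hi-lo)/2
    return np.linalg.norm(np.maximum(q,0),axis=1)+np.minimum(q.max(1),0)
def cyl(p,x,y,r,z0,z1):
    q=np.stack([np.hypot(p[:,0]-x,p[:,1]-y)-r,np.abs(p[:,2]-(z0+z1)/2)-(z1-z0)/2],1)
    return np.linalg.norm(np.maximum(q,0),axis=1)+np.minimum(q.max(1),0)
def loc(P,x,y,yaw,z=0):
    c,s=np.cos(yaw),np.sin(yaw); d=P-[x,y,z]
    return np.stack([c*d[:,0]+s*d[:,1],-s*d[:,0]+c*d[:,1],d[:,2]],1)
def key_sdf(p): return np.min([box(p,[-18,-18,0],[18,18,20]),box(p,[18,-6,6],[95,6,18]),box(p,[-21,-6,20],[21,6,60])],0)
def blk_sdf(p,la):
    L=loc(p,0,0,la)
    return np.min([box(p,[-55,-45,0],[110,45,12]),cyl(p,0,0,20,0,45),cyl(p,78,16,6,0,96),cyl(p,78,-16,6,0,96),
      cyl(p,0,0,17,46,66),box(p,[-9,-9,66],[9,9,81]),box(L,[0,-5,51],[75,5,61]),cyl(L,75,0,6,51,101)],0)
def fitkey(P,x0,base=0,zt=True):
    f=lambda v:key_sdf(loc(P,v[0],v[1],v[2],base+v[3]))
    return least_squares(f,x0,loss="soft_l1",f_scale=2,x_scale=[1,1,.02,1])
def fitblk(P,x0):
    f=lambda v:blk_sdf(loc(P,v[0],v[1],v[2],v[4]),v[3])
    return least_squares(f,x0,loss="soft_l1",f_scale=2,x_scale=[1,1,.02,.02,1])
# silhouettes
def hull(name,V,img,S=8,col=1.):
    i=camera_info(name);T=np.linalg.inv(i["world_from_camera"]);q=V@T[:3,:3].T+T[:3,3]
    uv=np.stack([q[:,0]/q[:,2]*i["fx"]+i["cx"],q[:,1]/q[:,2]*i["fy"]+i["cy"]],1)
    return uv
E
python3 - <<'E'
from fit import *
for c in("top","scene"):
    d=np.load(f"{c}_d0.npy"); P=cloud(c,d).reshape(-1,3)
    m=(P[:,0]>425)&(P[:,0]<570)&(P[:,1]>-235)&(P[:,1]<-150)&(P[:,2]>9)
    best=min((fitkey(P[m],[460,-195,a,2]) for a in(.1,.3,.5)),key=lambda r:r.cost)
    print(c,"key",best.x.round(3),m.sum(),best.cost/m.sum())
    m=(P[:,0]>490)&(P[:,0]<710)&(P[:,1]>40)&(P[:,1]<185)&(P[:,2]>8)
    best=min((fitblk(P[m],[573,105,a,3.1+b,1]) for a in(.1,.2,.3) for b in(0,.3,-.3)),key=lambda r:r.cost)
    print(c,"blk",best.x.round(3),m.sum(),best.cost/m.sum())
E
```

```text
top key [ 4.59551e+02 -1.96470e+02  2.78000e-01  6.00000e-01] 367 0.9067217936330857
top blk [5.83646e+02 1.15942e+02 1.91000e-01 3.38200e+00 6.49000e-01] 2021 1.2642359786780386
scene key [ 4.59778e+02 -1.99830e+02  2.79000e-01  1.74000e-01] 370 0.4027562975368023
scene blk [ 5.83014e+02  1.12540e+02  1.94000e-01  3.38300e+00 -9.10000e-02] 1475 0.7456645508384014
```

```bash
cat > mv.py <<'E'
from h import *
from scipy.spatial.transform import Rotation as Ro
def st():
    o=get_obs(); R=Ro.from_euler("xyz",o["tcp_rot"],degrees=True); return o,np.array(o["eef_pos"]),R
def plan(tgt,yphi,n=None):
    """target TCP (mm), direction of tool y (deg); tool x down"""
    o,p,R=st(); x=np.array([0,0,-1.]);a=np.radians(yphi);y=np.array([np.cos(a),np.sin(a),0]);z=np.cross(x,y)
    Rt=Ro.from_matrix(np.stack([x,y,z],1)); rv=(R.inv()*Rt).as_rotvec(degrees=True)
    d=np.array(tgt)-p; need=max(np.abs(rv).max()/10,np.linalg.norm(d)/55,1); n=n or int(np.ceil(need))
    print("t",round(o["time_s"],2),"p",p.round(1),"rv",rv.round(2),"d world",d.round(1),"n",n)
    Rc=R
    for i in range(n):
        print((Rc.inv().apply(d/n)/10).round(2),(rv/n).round(2)); Rc=Rc*Ro.from_rotvec(rv/n,degrees=True)
def show():
    o,p,R=st(); M=R.as_matrix(); print("t",round(o["time_s"],2),"p",p.round(1),"F",np.round(o["force"],2),"M",np.round(o["moment"],2),"w",round(o["grip_width"],1)); print("q",np.round(o["q"],1)); print("ydir",np.degrees(np.arctan2(M[1,1],M[0,1])).round(2),"xaxis",M[:,0].round(4))
E
python3 - <<'E'
from mv import *
show()
a=np.degrees(.278)
for ph in(a+90,a-90):
    plan([459.7,-198.1,120],ph)
E
```

```text
t 1.3 p [ 258.2 -513.8  194.5] F [-0.14 -0.58 -0.38] M [ 0.02  0.03 -0.01] w 85.6
q [-71.3  17.9   2.6  74.7  -0.   82. ]
ydir -63.32 xaxis [ 0.e+00 -1.e-04 -1.e+00]
t 1.3 p [ 258.2 -513.8  194.5] rv [-1.6924e+02  1.0000e-02  0.0000e+00] d world [201.5 315.7 -74.5] n 17
[ 0.44 -1.13 -1.89] [-9.96  0.    0.  ]
[ 0.44 -0.78 -2.06] [-9.96  0.    0.  ]
[ 0.44 -0.42 -2.16] [-9.96  0.    0.  ]
[ 0.44 -0.03 -2.2 ] [-9.96  0.    0.  ]
[ 0.44  0.35 -2.18] [-9.96  0.    0.  ]
[ 0.44  0.72 -2.08] [-9.96  0.    0.  ]
[ 0.44  1.07 -1.93] [-9.96  0.    0.  ]
[ 0.44  1.38 -1.71] [-9.96  0.    0.  ]
[ 0.44  1.66 -1.45] [-9.96  0.    0.  ]
[ 0.44  1.88 -1.14] [-9.96  0.    0.  ]
[ 0.44  2.05 -0.8 ] [-9.96  0.    0.  ]
[ 0.44  2.16 -0.43] [-9.96  0.    0.  ]
[ 0.44  2.2  -0.05] [-9.96  0.    0.  ]
[0.44 2.18 0.33] [-9.96  0.    0.  ]
[0.44 2.09 0.7 ] [-9.96  0.    0.  ]
[0.44 1.93 1.05] [-9.96  0.    0.  ]
[0.44 1.72 1.37] [-9.96  0.    0.  ]
t 1.3 p [ 258.2 -513.8  194.5] rv [ 1.076e+01  0.000e+00 -1.000e-02] d world [201.5 315.7 -74.5] n 7
[ 1.06 -2.74 -4.6 ] [ 1.54  0.   -0.  ]
[ 1.06 -2.86 -4.52] [ 1.54  0.   -0.  ]
[ 1.06 -2.98 -4.44] [ 1.54  0.   -0.  ]
[ 1.06 -3.1  -4.36] [ 1.54  0.   -0.  ]
[ 1.06 -3.21 -4.28] [ 1.54  0.   -0.  ]
[ 1.06 -3.33 -4.19] [ 1.54  0.   -0.  ]
[ 1.06 -3.44 -4.1 ] [ 1.54  0.   -0.  ]
```

step_arm(deltas="0.4 -1.1 -1.9 -10 0 0 5;0.4 -0.8 -2.1 -10 0 0 5;0.4 -0.4 -2.2 -10 0 0 5;0.4 0 -2.2 -10 0 0 5;0.4 0.3 -2.2 -10 0 0 5;0.4 0.7 -2.1 -10 0 0 5;0.4 1.1 -1.9 -10 0 0 5;0.4 1.4 -1.7 -10 0 0 5;0.4 1.7 -1.4 -10 0 0 5;0.4 1.9 -1.1 -10 0 0 5;0.4 2 -0.8 -10 0 0 5;0.4 2.2 -0.4 -10 0 0 5")

```text
time_s: 2.8
eef_pos: [398.5, -282.0, 145.6]
tcp_rot: [-27.2, 89.8, -56.7]
force: [0.1, -0.0, -0.5]
grip_width: 50.0
```

Run:
```python
from mv import *
show();plan([459.7,-198.1,110],np.degrees(.278)+90)
```

```text
t 2.8 p [ 398.5 -282.   145.6] F [ 0.09 -0.03 -0.49] M [-0.02  0.03  0.01] w 50.0
q [-44.7   9.4 -15.4  65.   -0.  -15.2]
ydir 60.48 xaxis [ 0.0019 -0.0029 -1.    ]
t 2.8 p [ 398.5 -282.   145.6] rv [-45.45   0.13   0.16] d world [ 61.2  83.9 -35.6] n 5
[0.71 2.06 0.24] [-9.09  0.03  0.03]
[0.71 2.   0.56] [-9.09  0.03  0.03]
[0.71 1.89 0.87] [-9.09  0.03  0.03]
[0.71 1.72 1.16] [-9.09  0.03  0.03]
[0.71 1.52 1.42] [-9.09  0.03  0.03]
```

step_arm(deltas="0.7 2.1 0.2 -9.1 0 0 5;0.7 2.0 0.6 -9.1 0 0 5;0.7 1.9 0.9 -9.1 0 0 5;0.7 1.7 1.2 -9.1 0 0 5;0.7 1.5 1.4 -9.1 0 0 5;0 0 0 0 0 0 5")

```text
time_s: 3.55
eef_pos: [462.1, -193.6, 109.9]
tcp_rot: [-70.0, 89.7, -52.4]
force: [0.2, -0.4, -0.4]
grip_width: 50.2
```

Run:
```python
from mv import *
show();plan([459.7,-198.1,27],np.degrees(.278)+90)
p,d=camera("scene");cv2.imwrite("pics/e.png",cv2.resize(p[110:290,150:350],None,fx=3,fy=3)[:,:,::-1])
p,d=camera("top");cv2.imwrite("pics/e2.png",cv2.resize(p[180:320,330:490],None,fx=4,fy=4)[:,:,::-1])
```

```text
t 3.55 p [ 462.1 -193.6  109.9] F [ 0.23 -0.45 -0.41] M [0.01 0.02 0.02] w 50.2
q [-31.9  12.1 -17.4  60.3  -0.1 -49.5]
ydir 107.64 xaxis [ 0.003  -0.0039 -1.    ]
t 3.55 p [ 462.1 -193.6  109.9] rv [1.71 0.1  0.26] d world [ -2.4  -4.5 -82.9] n 2
[ 4.15 -0.16 -0.19] [0.85 0.05 0.13]
[ 4.15 -0.17 -0.18] [0.85 0.05 0.13]
```

View pics/e.png

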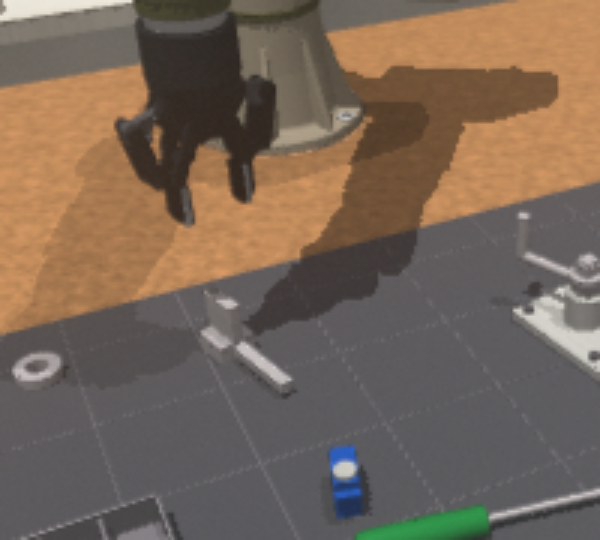

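The open gripper hangs above the key (fin at about (225,310) in the crop). Lowering with a small alignment.

step_arm(deltas="1 -0.35 -0.4 1.7 0 0.2 5;2 0 0 0 0 0 5;0 0 0 0 0 0 5")

```text
time_s: 4.03
eef_pos: [458.4, -202.2, 79.8]
tcp_rot: [-51.3, 89.8, -36.1]
force: [-0.5, 0.8, 0.4]
grip_width: 50.1
```

Run:
```python
from mv import *
show();plan([459.7,-198.1,28],np.degrees(.278)+90,3)
```

```text
t 4.03 p [ 458.4 -202.2   79.8] F [-0.49  0.76  0.36] M [ 0.02  0.04 -0.03] w 50.1
q [-33.   13.5 -20.1  56.2  -0.  -48.2]
ydir 105.18 xaxis [ 0.0034 -0.0025 -1.    ]
t 4.03 p [ 458.4 -202.2   79.8] rv [-0.75  0.15  0.19] d world [  1.3   4.1 -51.8] n 3
[1.73 0.13 0.07] [-0.25  0.05  0.06]
[1.73 0.12 0.08] [-0.25  0.05  0.06]
[1.73 0.12 0.08] [-0.25  0.05  0.06]
```

step_arm(deltas="1.7 0.1 0.1 -0.3 0 0 5;1.7 0.1 0.1 -0.2 0 0 5;1.2 0.1 0 0 0 0 5;0 0 0 0 0 0 5;0 0 0 0 0 0 5")

```text
time_s: 4.65
eef_pos: [460.2, -202.4, 35.1]
tcp_rot: [-53.4, 89.5, -38.2]
force: [-0.6, 0.2, -0.6]
grip_width: 50.5
```

Run:
```python
from mv import *
show();plan([459.7,-198.1,28],np.degrees(.278)+90,1)
```

```text
t 4.65 p [ 460.2 -202.4   35.1] F [-0.58  0.16 -0.6 ] M [ 0.02  0.03 -0.07] w 50.5
q [-32.9  15.9 -23.8  49.8  -0.  -48.1]
ydir 105.23 xaxis [ 0.0062 -0.0049 -1.    ]
t 4.65 p [ 460.2 -202.4   35.1] rv [-0.69  0.27  0.37] d world [-0.5  4.3 -7.1] n 1
[0.71 0.43 0.06] [-0.69  0.27  0.37]
```

step_arm(deltas="0.7 0.4 0.1 -0.7 0.3 0.4 5;0 0 0 0 0 0 5;0 0 0 0 0 0 5")

```text
time_s: 5.03
eef_pos: [461.0, -198.5, 28.8]
tcp_rot: [-34.3, 90.0, -18.3]
force: [0.6, 0.2, 0.2]
grip_width: 49.9
```

Run:
```python
from mv import *
show();plan([459.7,-198.1,28],np.degrees(.278)+90,1)
```

```text
t 5.03 p [ 461.  -198.5   28.8] F [0.57 0.18 0.15] M [ 0.01 -0.05 -0.  ] w 49.9
q [-32.5  16.6 -24.   49.4   0.  -48.4]
ydir 105.97 xaxis [ 7.e-04 -2.e-04 -1.e+00]
t 5.03 p [ 461.  -198.5   28.8] rv [0.05 0.03 0.02] d world [-1.3  0.4 -0.8] n 1
[ 0.08  0.07 -0.12] [0.05 0.03 0.02]
```

Good. Closing in steps.

step_arm(deltas="0 0 0 0 0 0 3;0 0 0 0 0 0 2;0 0 0 0 0 0 1.2;0 0 0 0 0 0 0.5;0 0 0 0 0 0 0.5;0 0 0 0 0 0 0.5", squeeze=60)

```text
time_s: 5.78
eef_pos: [461.2, -198.6, 29.1]
tcp_rot: [-45.2, 89.9, -29.2]
force: [-1.1, 0.4, 0.1]
grip_width: 4.6
```

Run:
```python
from mv import *
show()
```

```text
t 5.78 p [ 461.2 -198.6   29.1] F [-1.1   0.44  0.1 ] M [-0.02  0.   -0.02] w 4.6
q [-32.5  16.5 -24.   49.4   0.  -48.4]
ydir 105.98 xaxis [ 1.1e-03 -6.0e-04 -1.0e+00]
```

Run:
```python
from mv import *
p,d=camera("scene");cv2.imwrite("pics/f.png",cv2.resize(p[130:250,170:290],None,fx=5,fy=5)[:,:,::-1]);np.save("f_d.npy",d)
p,d=camera("top");cv2.imwrite("pics/f2.png",cv2.resize(p[200:300,350:470],None,fx=5,fy=5)[:,:,::-1])
```

```text
(no output)
```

View pics/f.png

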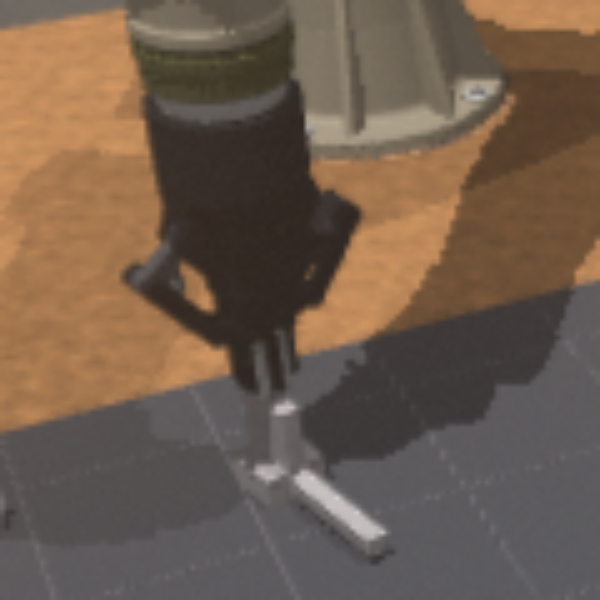

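View pics/f2.png

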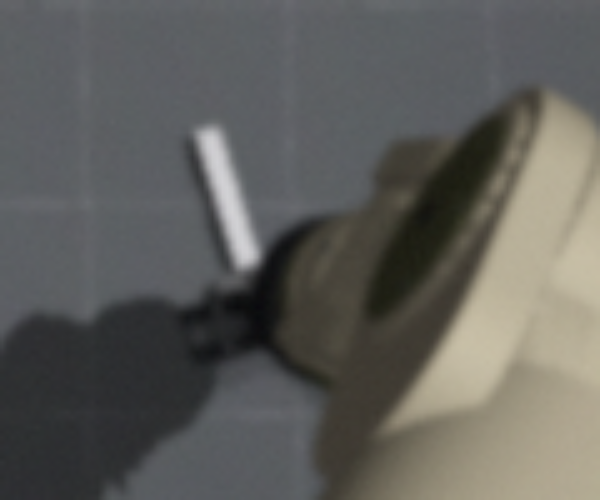

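Run:
```python
from mv import *
o,p,R=st()
for c in("scene",):
    for q in([0,0,0],[-19,0,0],[-60,0,0],[-19,20,0],[-19,0,20]):
        print(q,(p+R.apply(q)).round(),np.round((np.array(proj(c,p+R.apply(q)))-[170,130])*5))
    for q in([459.7,-198.1,60],[459.7+20,-192.5,60],[459.7-20,-204,60]): print(q,np.round((np.array(proj(c,np.array(q)))-[170,130])*5))
d=np.load("f_d.npy");P=cloud("scene",d)
for u,v in[(265,370),(265,350),(290,370),(245,370),(285,405),(258,400),(258,430),(285,440),(265,470),(245,465)]:
    uu,vv=u//5+170,v//5+130; print(u,v,P[vv,uu].round())
```

```text
[0, 0, 0] [ 461. -199.   29.] [275. 439.]
[-19, 0, 0] [ 461. -199.   48.] [271. 411.]
[-60, 0, 0] [ 461. -199.   89.] [261. 349.]
[-19, 20, 0] [ 456. -179.   48.] [302. 397.]
[-19, 0, 20] [ 480. -193.   48.] [291. 427.]
[459.7, -198.1, 60] [268. 392.]
[479.7, -192.5, 60] [289. 408.]
[439.7, -204, 60] [247. 376.]
265 370 [ 474. -201.   84.]
265 350 [ 474. -199.   96.]
290 370 [ 467. -186.   75.]
245 370 [ 475. -211.   88.]
285 405 [ 475. -193.   59.]
258 400 [ 462. -206.   59.]
258 430 [ 457. -208.   36.]
285 440 [ 483. -198.   43.]
265 470 [ 473. -209.   20.]
245 465 [ 463. -217.   19.]
```

step_arm(deltas="-1 0 0 0 0 0 0;-1.5 0 0 0 0 0 0;0 0 0 0 0 0 0;0 0 0 0 0 0 0", squeeze=80)

```text
time_s: 6.38
eef_pos: [461.7, -198.9, 56.7]
tcp_rot: [-47.2, 89.8, -31.2]
force: [-0.3, -0.2, 0.3]
grip_width: 0.1
```

Run:
```python
from mv import *
show()
p,d=camera("scene");cv2.imwrite("pics/g.png",cv2.resize(p[130:250,170:290],None,fx=5,fy=5)[:,:,::-1]);np.save("f_d.npy",d)
```

```text
t 6.38 p [ 461.7 -198.9   56.7] F [-0.33 -0.18  0.33] M [ 0.06 -0.01 -0.04] w 0.1
q [-32.5  14.9 -21.8  53.2   0.  -48.4]
ydir 105.98 xaxis [ 0.0023 -0.0014 -1.    ]
```

View pics/g.png

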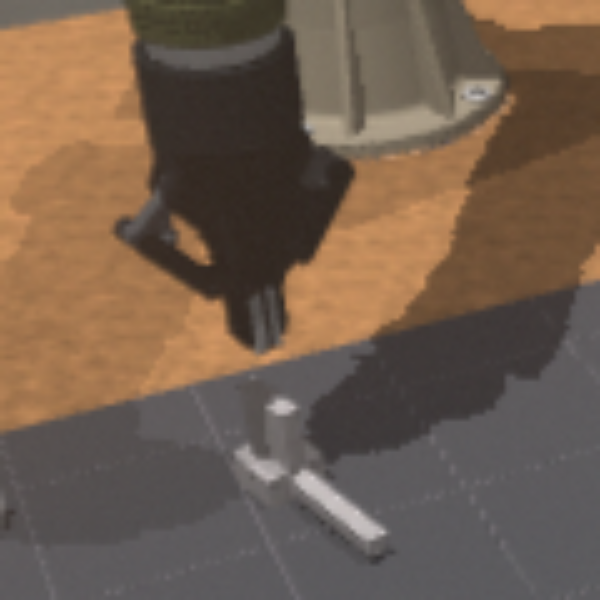

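Run:
```python
from mv import *
d=np.load("f_d.npy");P=cloud("scene",d)
for v in range(290,400,10):
    print(v,[tuple(P[v//5+130,u//5+170].round().astype(int)) for u in(240,250,260,270,280)])
```

```text
290 [(np.int64(475), np.int64(-207), np.int64(136)), (np.int64(476), np.int64(-202), np.int64(135)), (np.int64(471), np.int64(-196), np.int64(131)), (np.int64(473), np.int64(-192), np.int64(130)), (np.int64(464), np.int64(-185), np.int64(124))]
300 [(np.int64(473), np.int64(-208), np.int64(129)), (np.int64(477), np.int64(-203), np.int64(130)), (np.int64(472), np.int64(-197), np.int64(125)), (np.int64(470), np.int64(-192), np.int64(123)), (np.int64(465), np.int64(-186), np.int64(118))]
310 [(np.int64(471), np.int64(-208), np.int64(121)), (np.int64(473), np.int64(-203), np.int64(122)), (np.int64(472), np.int64(-198), np.int64(119)), (np.int64(471), np.int64(-193), np.int64(117)), (np.int64(465), np.int64(-186), np.int64(112))]
320 [(np.int64(472), np.int64(-209), np.int64(116)), (np.int64(474), np.int64(-204), np.int64(116)), (np.int64(475), np.int64(-199), np.int64(115)), (np.int64(472), np.int64(-194), np.int64(112)), (np.int64(469), np.int64(-188), np.int64(109))]
330 [(np.int64(471), np.int64(-210), np.int64(110)), (np.int64(469), np.int64(-204), np.int64(107)), (np.int64(475), np.
[... 855 characters left out ...]
64(344), np.int64(-190), np.int64(1)), (np.int64(343), np.int64(-184), np.int64(-1)), (np.int64(350), np.int64(-179), np.int64(2)), (np.int64(352), np.int64(-174), np.int64(1)), (np.int64(354), np.int64(-168), np.int64(0))]
380 [(np.int64(353), np.int64(-192), np.int64(0)), (np.int64(442), np.int64(-203), np.int64(59)), (np.int64(448), np.int64(-199), np.int64(61)), (np.int64(361), np.int64(-176), np.int64(0)), (np.int64(364), np.int64(-171), np.int64(1))]
390 [(np.int64(444), np.int64(-210), np.int64(55)), (np.int64(453), np.int64(-206), np.int64(60)), (np.int64(457), np.int64(-202), np.int64(61)), (np.int64(459), np.int64(-197), np.int64(60)), (np.int64(373), np.int64(-174), np.int64(-1))]
```

The camera shows the shut fingertips at about z = 95 while the reported TCP z is 57. So the reported height is about 37 mm low and the fingers closed above the fin. I'll trust the camera, reopen and go lower while watching the force.

step_arm(deltas="0 0 0 0 0 0 5;0 0 0 0 0 0 5;0 0 0 0 0 0 5;1.5 0 0 0 0 0 5;1.5 0 0 0 0 0 5;1.2 0 0 0 0 0 5;0 0 0 0 0 0 5;0 0 0 0 0 0 5")

```text
time_s: 7.42
eef_pos: [460.4, -198.1, 9.9]
tcp_rot: [125.2, 90.0, 141.2]
force: [0.1, 0.3, -0.2]
grip_width: 49.9
```

Run:
```python
from mv import *
show();plan([460,-198,-10],np.degrees(.278)+90,1)
p,d=camera("scene");cv2.imwrite("pics/g2.png",cv2.resize(p[130:250,170:290],None,fx=5,fy=5)[:,:,::-1]);np.save("f_d.npy",d)
```

```text
t 7.42 p [ 460.4 -198.1    9.9] F [ 0.11  0.3  -0.21] M [-0.04 -0.   -0.01] w 49.9
q [-32.5  17.8 -25.4  46.9   0.  -48.4]
ydir 105.98 xaxis [-6.e-04  5.e-04 -1.e+00]
t 7.42 p [ 460.4 -198.1    9.9] rv [ 0.05 -0.03 -0.04] d world [ -0.4   0.1 -19.9] n 1
[ 1.99  0.01 -0.03] [ 0.05 -0.03 -0.04]
```

View pics/g2.png

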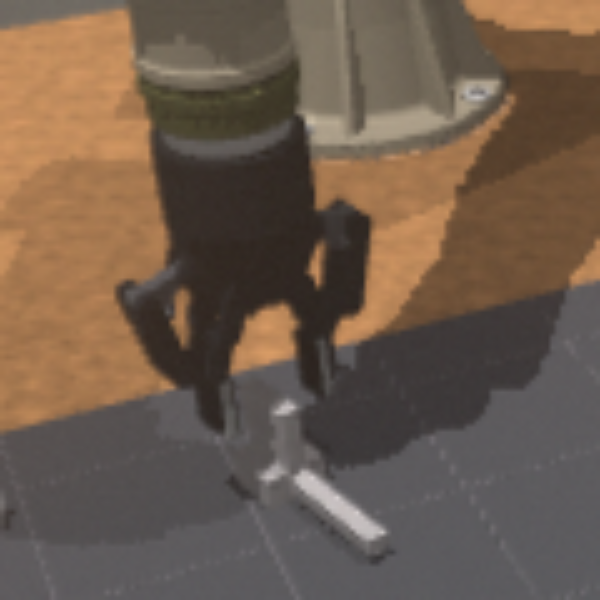

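step_arm(deltas="1 0 0 0 0 0 5;0.8 0 0 0 0 0 5;0 0 0 0 0 0 5;0 0 0 0 0 0 5")

```text
time_s: 7.98
eef_pos: [460.9, -198.4, -8.6]
tcp_rot: [-43.4, 90.0, -27.5]
force: [0.1, 0.4, 0.5]
grip_width: 50.0
```

Run:
```python
from mv import *
show()
p,d=camera("scene");cv2.imwrite("pics/g3.png",cv2.resize(p[130:250,170:290],None,fx=5,fy=5)[:,:,::-1]);np.save("f_d.npy",d)
P=cloud("scene",d)
for v in range(400,470,10):
    print(v,[P[v//5+130,u//5+170].round().astype(int).tolist() for u in(205,215,225,235,315,325)])
```

```text
t 7.97 p [ 460.9 -198.4   -8.6] F [0.1  0.44 0.47] M [-0.02 -0.02 -0.05] w 50.0
q [-32.5  19.1 -26.7  44.2   0.  -48.4]
ydir 105.98 xaxis [ 6.e-04 -3.e-04 -1.e+00]
400 [[480, -235, 79], [482, -230, 79], [480, -225, 76], [375, -201, 2], [459, -174, 47], [466, -170, 49]]
410 [[476, -235, 70], [484, -231, 74], [482, -226, 71], [478, -220, 67], [462, -175, 42], [464, -170, 41]]
420 [[472, -235, 61], [477, -231, 63], [482, -227, 65], [479, -221, 61], [456, -174, 31], [465, -171, 36]]
430 [[474, -237, 57], [479, -232, 58], [477, -227, 55], [476, -222, 53], [421, -167, -1], [430, -164, 4]]
440 [[471, -237, 48], [480, -233, 53], [478, -228, 49], [-9223372036854775808, -9223372036854775808, -9223372036854775808], [432, -170, 0], [435, -166, 0]]
450 [[412, -229, 0], [481, -234, 47], [478, -229, 43], [479, -224, 42], [467, -179, 19], [444, -168, 0]]
460 [[422, -231, 0], [425, -226, 0], [472, -229, 33], [480, -225, 37], [470, -181, 15], [453, -171, 0]]<stdin>:6: RuntimeWarning: invalid value encountered in cast
```

View pics/g3.png

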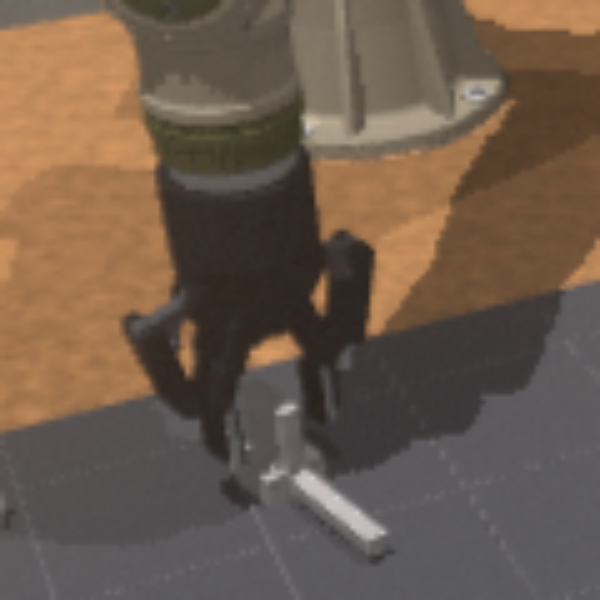

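step_arm(deltas="0 0 0 0 0 0 3;0 0 0 0 0 0 2;0 0 0 0 0 0 1;0 0 0 0 0 0 0.2;0 0 0 0 0 0 0.2;0 0 0 0 0 0 0.2", squeeze=70)

```text
time_s: 8.78
eef_pos: [461.3, -198.6, -8.1]
tcp_rot: [-48.2, 89.9, -32.2]
force: [0.1, -1.1, -0.4]
grip_width: 11.1
```

Run:
```python
from mv import *
show()
```

```text
t 8.78 p [ 461.3 -198.6   -8.1] F [ 0.14 -1.05 -0.45] M [ 0.01 -0.02 -0.03] w 11.1
q [-32.5  19.  -26.6  44.3   0.  -48.4]
ydir 105.98 xaxis [ 1.4e-03 -9.0e-04 -1.0e+00]
```

step_arm(deltas="-1 0 0 0 0 0 0.2;-3 0 0 0 0 0 0.2;-5 0 0 0 0 0 0.2;-4 0 0 0 0 0 0.2;0 0 0 0 0 0 0.2")

```text
time_s: 9.4
eef_pos: [459.0, -197.3, 125.5]
tcp_rot: [133.1, 89.8, 149.1]
force: [0.3, -0.0, -3.7]
grip_width: 10.9
```

Run:
```python
from mv import *
show()
# key pose: tool offset at grasp assumed key=(459.7,-198.1), block (583.3,114.2,.192)
plan([585,113.7,122],np.degrees(.192)+90)
```

```text
t 9.4 p [ 459.  -197.3  125.5] F [ 0.31 -0.01 -3.73] M [-0.04 -0.01 -0.04] w 10.9
q [-32.5  11.7 -15.5  63.   -0.  -48.4]
ydir 105.97 xaxis [-0.0032  0.0019 -1.    ]
t 9.4 p [ 459.  -197.3  125.5] rv [ 4.97 -0.15 -0.15] d world [126.  311.   -3.5] n 7
[0.05 3.77 2.95] [ 0.71 -0.02 -0.02]
[0.05 3.81 2.91] [ 0.71 -0.02 -0.02]
[0.05 3.85 2.86] [ 0.71 -0.02 -0.02]
[0.05 3.88 2.81] [ 0.71 -0.02 -0.02]
[0.05 3.92 2.76] [ 0.71 -0.02 -0.02]
[0.05 3.95 2.71] [ 0.71 -0.02 -0.02]
[0.05 3.98 2.66] [ 0.71 -0.02 -0.02]
```

step_arm(deltas="0 1.5 1.2 0.7 0 0 0.2;0 3.8 2.9 0.7 0 0 0.2;0 3.8 2.9 0.7 0 0 0.2;0 3.9 2.8 0.7 0 0 0.2;0 3.9 2.8 0.7 0 0 0.2;0 3.9 2.7 0.7 0 0 0.2;0 3.0 2.0 0.7 0 0 0.2;0 1.0 0.7 0 0 0 0.2;0 0 0 0 0 0 0.2;0 0 0 0 0 0 0.2")

```text
time_s: 10.65
eef_pos: [570.6, 93.4, 112.3]
tcp_rot: [163.5, 88.6, 174.2]
force: [-0.4, -0.1, -2.4]
grip_width: 10.8
```

Run:
```python
from mv import *
show()
plan([585,113.7,122],np.degrees(.192)+90)
for c in("scene","top"):
    p,d=camera(c);np.save(f"h_{c}_d.npy",d);np.save(f"h_{c}_p.npy",p)
p=np.load("h_scene_p.npy");cv2.imwrite("pics/h.png",cv2.resize(p[110:260,280:430],None,fx=4,fy=4)[:,:,::-1])
p=np.load("h_top_p.npy");cv2.imwrite("pics/h2.png",cv2.resize(p[150:270,220:340],None,fx=5,fy=5)[:,:,::-1])
```

```text
t 10.65 p [570.6  93.4 112.3] F [-0.37 -0.13 -2.4 ] M [-0.03 -0.01 -0.04] w 10.8
q [ 1.2 21.5 -4.  65.9  0.2 -9.4]
ydir 100.67 xaxis [-0.0237  0.0024 -0.9997]
t 10.65 p [570.6  93.4 112.3] rv [-0.32 -1.31 -0.39] d world [14.4 20.3  9.7] n 1
[-1.    1.73  1.77] [-0.32 -1.31 -0.39]
```

View pics/h.png

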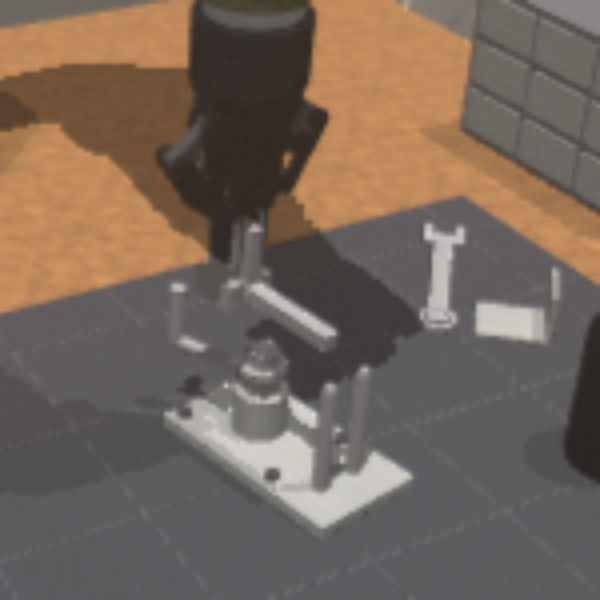

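View pics/h2.png

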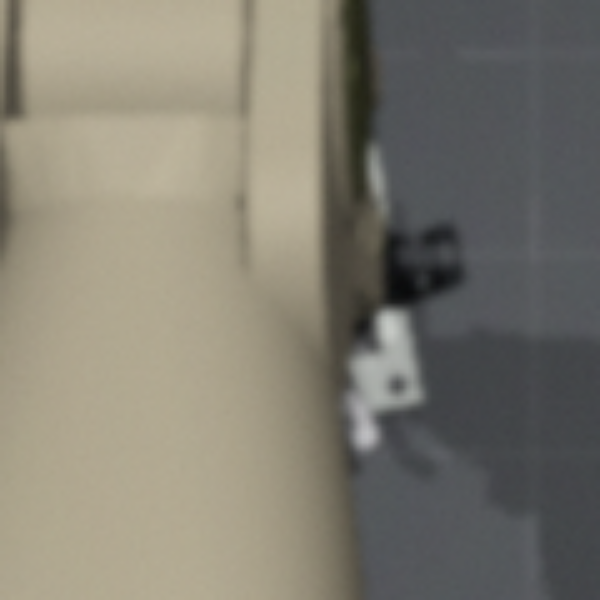

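step_arm(deltas="-1 1.7 1.8 -0.3 -1.3 -0.4 0.2;0 0 0 0 0 0 0.2;0 0 0 0 0 0 0.2")

```text
time_s: 11.12
eef_pos: [586.8, 112.5, 123.8]
tcp_rot: [-13.5, 89.8, -2.7]
force: [0.4, -0.8, -3.3]
grip_width: 11.4
```

```bash
cat > hk.py <<'E'
from fit import *
from mv import *
import sys
show(); o,p,R=st()
pic,d=camera("scene");np.save("k_d.npy",d);np.save("k_p.npy",pic)
cv2.imwrite("pics/%s.png"%sys.argv[1],cv2.resize(pic[110:260,280:430],None,fx=4,fy=4)[:,:,::-1])
P=cloud("scene",d).reshape(-1,3)
bz=p[2]+8.1   # expected underside
L=loc(P,p[0],p[1],.192,bz)
m=(L[:,0]>-26)&(L[:,0]<105)&(np.abs(L[:,1])<26)&(L[:,2]>-10)&(L[:,2]<24)
# arm/hub only, drop fingers
Q=P[m]
def res(v):
    c=loc(Q,v[0],v[1],v[2],v[3]); pt=v[4]
    c=np.stack([c[:,0]*np.cos(pt)-c[:,2]*np.sin(pt)*1,c[:,1],c[:,2]*np.cos(pt)+c[:,0]*np.sin(pt)],1)
    return key_sdf(c)
for zf in (0,1):
    r=least_squares(res,[p[0]-1,p[1],.192,bz,0],loss="soft_l1",f_scale=1.5,x_scale=[1,1,.02,1,.02])
print("held key fit",r.x.round(3),"tilt>0 means arm down?",r.cost/m.sum(),m.sum())
B=(583.0,112.5,.194)
v=r.x;f=lambda x,y:(np.array([np.cos(.194)*(x-B[0])+np.sin(.194)*(y-B[1]),-np.sin(.194)*(x-B[0])+np.cos(.194)*(y-B[1])]))
print("key in block frame",f(v[0],v[1]).round(2),"dyaw",(v[2]-B[2]).round(4),"tip",f(v[0]+85*np.cos(v[2]),v[1]+85*np.sin(v[2])).round(2))
E
python3 hk.py k1
```

```text
t 11.12 p [586.8 112.5 123.8] F [ 0.44 -0.83 -3.3 ] M [-0.01  0.09  0.01] w 11.4
q [ 3.2 21.9 -1.8 66.2 -0.  -7.6]
ydir 100.78 xaxis [ 3.4e-03 -2.0e-04 -1.0e+00]
held key fit [5.85543e+02 1.11020e+02 1.88000e-01 1.31878e+02 1.00000e-03] tilt>0 means arm down? 0.32896952823992887 306
key in block frame [ 2.21 -1.94] dyaw -0.0064 tip [87.21 -2.49]
```

View pics/k1.png

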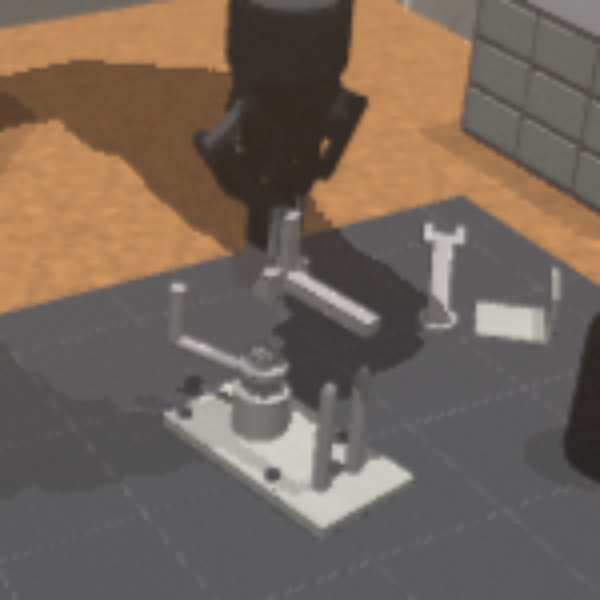

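Run:
```python
from fit import *
d=np.load("scene_d0.npy");P=cloud("scene",d).reshape(-1,3)
for lo in(25,8):
  for part in("screw","posts","all"):
    L=loc(P,583,112.5,.194)
    r=np.hypot(L[:,0],L[:,1]); near=(r<23)&(L[:,2]>lo)&(L[:,2]<85); po=(np.abs(L[:,0]-78)<12)&(np.abs(L[:,1])<28)&(L[:,2]>lo)
    m={"screw":near,"posts":po,"all":near|po}[part]
    Q=P[m]
    f=lambda v:blk_sdf(loc(Q,v[0],v[1],v[2] if part=="all" else .194,0),3.383)
    s=least_squares(f,[583,112.5,.194],loss="soft_l1",f_scale=1.5,x_scale=[1,1,.02]); print(lo,part,s.x.round(3),m.sum(),s.cost/m.sum())
from mv import *
plan([586.8-2.5,112.5+1.5,103],np.degrees(.194)+90,2)
```

```text
25 screw [5.82626e+02 1.12489e+02 1.94000e-01] 252 0.8071686273265387
25 posts [5.83141e+02 1.12584e+02 1.94000e-01] 201 0.5466120605424237
25 all [5.82940e+02 1.12649e+02 1.92000e-01] 453 0.6966076729870615
8 screw [5.82807e+02 1.12516e+02 1.94000e-01] 320 0.7613059061815977
8 posts [5.83129e+02 1.12564e+02 1.94000e-01] 304 0.5326601796021385
8 all [5.82970e+02 1.12624e+02 1.92000e-01] 624 0.6519574308020465
t 11.18 p [587.  112.5 124. ] rv [-0.34  0.22  0.04] d world [ -2.7   1.5 -21. ] n 2
[ 1.05  0.1  -0.12] [-0.17  0.11  0.02]
[ 1.05  0.1  -0.12] [-0.17  0.11  0.02]
```

step_arm(deltas="1 0.1 -0.1 -0.2 0.1 0 0.2;1 0.1 -0.1 -0.2 0.1 0 0.2;0.7 0 0 0 0 0 0.2;0 0 0 0 0 0 0.2;0 0 0 0 0 0 0.2")

```text
time_s: 11.8
eef_pos: [583.3, 113.7, 93.7]
tcp_rot: [-169.6, 89.8, -158.5]
force: [0.2, -1.3, -3.2]
grip_width: 10.8
```

```bash
python3 hk.py k2
```

```text
t 11.8 p [583.3 113.7  93.7] F [ 0.2  -1.27 -3.16] M [ 0.01 -0.01 -0.05] w 10.8
q [ 3.3 22.8 -4.7 62.6 -0.  -7.9]
ydir 101.17 xaxis [-0.0025 -0.001  -1.    ]
held key fit [5.81965e+02 1.12344e+02 1.96000e-01 1.01951e+02 1.20000e-02] tilt>0 means arm down? 1.132519856487228 308
key in block frame [-1.05  0.05] dyaw 0.0017 tip [83.95  0.19]
```

View pics/k2.png

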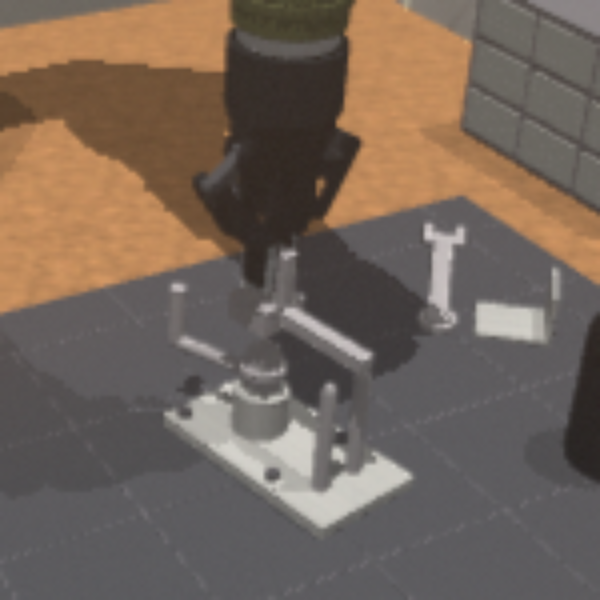

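step_arm(deltas="1 0 0.1 0 0 0 0.2;0.7 0 0 0 0 0 0.2;0 0 0 0 0 0 0.2;0 0 0 0 0 0 0.2")

```text
time_s: 12.35
eef_pos: [584.7, 113.9, 75.8]
tcp_rot: [-163.7, 89.9, -152.5]
force: [-1.0, -0.3, -3.8]
grip_width: 11.1
```

```bash
python3 hk.py k3
```

```text
t 12.35 p [584.7 113.9  75.8] F [-0.99 -0.33 -3.8 ] M [-0.02  0.01 -0.04] w 11.1
q [ 3.3 23.7 -6.1 60.4 -0.  -7.8]
ydir 101.17 xaxis [-1.8e-03 -9.0e-04 -1.0e+00]
held key fit [5.83032e+02 1.12673e+02 1.69000e-01 8.35270e+01 8.00000e-03] tilt>0 means arm down? 2.6222676668286766 340
key in block frame [0.06 0.16] dyaw -0.025 tip [85.04 -1.96]
```

View pics/k3.png

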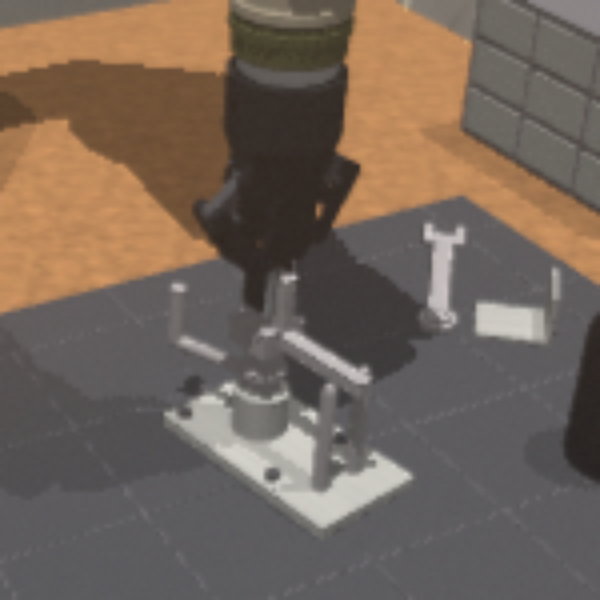

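step_arm(deltas="0.4 0 0 0 0 0 0.2;0.4 0 0 0 0 0 0.2;0 0 0 0 0 0 0.2")

```text
time_s: 12.78
eef_pos: [584.8, 113.9, 67.6]
tcp_rot: [-153.9, 89.9, -142.8]
force: [-0.7, 0.7, -2.2]
grip_width: 11.2
```

```bash
python3 -c "
from mv import *
show()"
```

```text
t 12.78 p [584.8 113.9  67.6] F [-0.73  0.71 -2.19] M [-0.02  0.03 -0.02] w 11.2
q [ 3.3 24.  -6.8 59.3 -0.  -7.8]
ydir 101.17 xaxis [-1.2e-03 -9.0e-04 -1.0e+00]
```

Underside is at about 75.7 with almost no contact force, so the head is entering the socket.

step_arm(deltas="0.3 0 0 0 0 0 0.2;0.3 0 0 0 0 0 0.2;0 0 0 0 0 0 0.2")

```text
time_s: 13.15
eef_pos: [584.8, 113.9, 61.2]
tcp_rot: [-155.6, 89.9, -144.4]
force: [0.8, -0.4, -2.8]
grip_width: 10.9
```

step_arm(deltas="0.2 0 0 0 0 0 0.2;0.1 0 0 0 0 0 0.2;0 0 0 0 0 0 0.2")

```text
time_s: 13.52
eef_pos: [584.9, 113.9, 58.1]
tcp_rot: [-148.7, 89.9, -137.5]
force: [0.5, 0.9, -2.2]
grip_width: 11.0
```

```bash
python3 -c "
from mv import *
show()"
```

```text
t 13.53 p [584.9 113.9  58.1] F [ 0.52  0.91 -2.25] M [-0.01  0.04 -0.  ] w 11.0
q [ 3.3 24.4 -7.6 58.1 -0.  -7.8]
ydir 101.17 xaxis [-1.e-03 -9.e-04 -1.e+00]
```

Slid on without force. Down a little further until it contacts the collar.

step_arm(deltas="0.1 0 0 0 0 0 0.2;0 0 0 0 0 0 0.2")

```text
time_s: 13.78
eef_pos: [585.2, 113.9, 58.1]
tcp_rot: [-97.9, 90.0, -86.8]
force: [1.2, 0.7, -3.8]
grip_width: 10.9
```

step_arm(deltas="0.1 0 0 0 0 0 0.2;0 0 0 0 0 0 0.2")

```text
time_s: 14.02
eef_pos: [585.4, 113.9, 57.9]
tcp_rot: [-56.0, 89.9, -44.8]
force: [-0.4, -0.2, -3.6]
grip_width: 11.2
```

```bash
python3 hk.py k4
```

```text
t 14.03 p [585.4 113.9  57.9] F [-0.4  -0.24 -3.62] M [-0.03  0.23 -0.05] w 11.2
q [ 3.3 24.4 -7.7 57.9 -0.1 -7.8]
ydir 101.17 xaxis [ 9.e-04 -9.e-04 -1.e+00]
held key fit [ 5.83877e+02  1.12823e+02  1.42000e-01  6.52240e+01 -3.00000e-03] tilt>0 means arm down? 3.655021508558395 347
key in block frame [0.92 0.15] dyaw -0.0517 tip [85.81 -4.24]
```

View pics/k4.png

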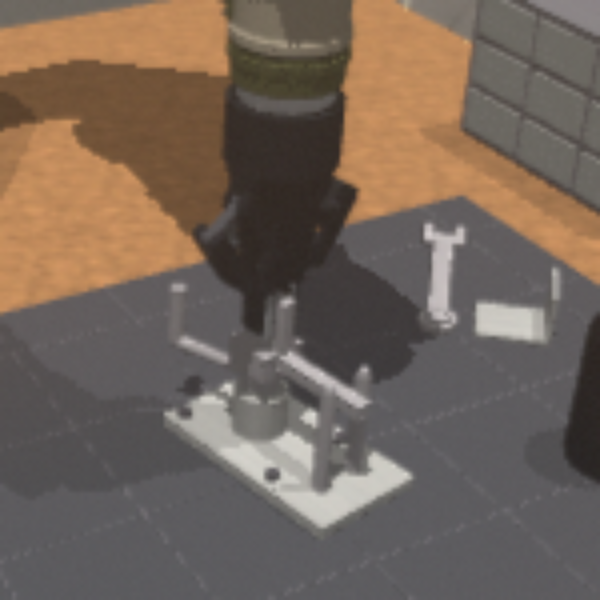

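Key arm is between the posts, and the descent stopped at reported z 57.9, which puts the underside at 66 as expected. Releasing.

step_arm(deltas="0 0 0 0 0 0 2;0 0 0 0 0 0 3.5;0 0 0 0 0 0 3.5;-2 0 0 0 0 0 3.5;-4 0 0 0 0 0 3.5;-5 0 0 0 0 0 3.5;0 0 0 0 0 0 3.5")

```text
time_s: 14.95
eef_pos: [586.2, 114.0, 170.4]
tcp_rot: [-31.7, 89.9, -20.5]
force: [0.4, 0.6, -0.3]
grip_width: 34.9
```

```bash
cat > full.py <<'E'
from fit import *
from mv import *
import sys
pic,d=camera("scene");cv2.imwrite("pics/%s.png"%sys.argv[1],cv2.resize(pic[110:260,280:430],None,fx=4,fy=4)[:,:,::-1])
P=cloud("scene",d).reshape(-1,3)
L=loc(P,583,112.5,.194)
la0=float(sys.argv[2]) if len(sys.argv)>2 else 3.383
m=(L[:,0]>-60)&(L[:,0]<115)&(np.abs(L[:,1])<50)&(L[:,2]>20)&(L[:,2]<132)
Q=L[m]
def res(v):
    k=loc(Q,v[0],v[1],v[2],v[3]); M=loc(Q,0,0,v[4])
    st_=np.min([cyl(Q,0,0,20,0,45),cyl(Q,78,16,6,0,96),cyl(Q,78,-16,6,0,96),cyl(Q,0,0,17,46,66),box(M,[0,-5,51],[75,5,61]),cyl(M,75,0,6,51,101)],0)
    return np.minimum(st_,key_sdf(k))
r=least_squares(res,[0,0,0,66,la0],loss="soft_l1",f_scale=1.5,x_scale=[1,1,.02,1,.02])
print("key in block frame x y yaw z",r.x[:4].round(3),"lever",r.x[4].round(3),"world",(r.x[4]+.194).round(3),r.cost/m.sum(),m.sum())
E
python3 -c "
from mv import *
show()"; python3 full.py m1
```

```text
t 14.95 p [586.2 114.  170.4] F [ 0.41  0.62 -0.28] M [ 0.01 -0.04  0.06] w 34.9
q [ 3.3 20.8  3.3 72.4 -0.  -7.8]
ydir 101.16 xaxis [ 1.9e-03 -7.0e-04 -1.0e+00]
key in block frame x y yaw z [ 1.0560e+00 -1.2600e-01 -1.0000e-03  6.5977e+01] lever 3.388 world 3.582 0.5122170625913136 853
```

View pics/m1.png

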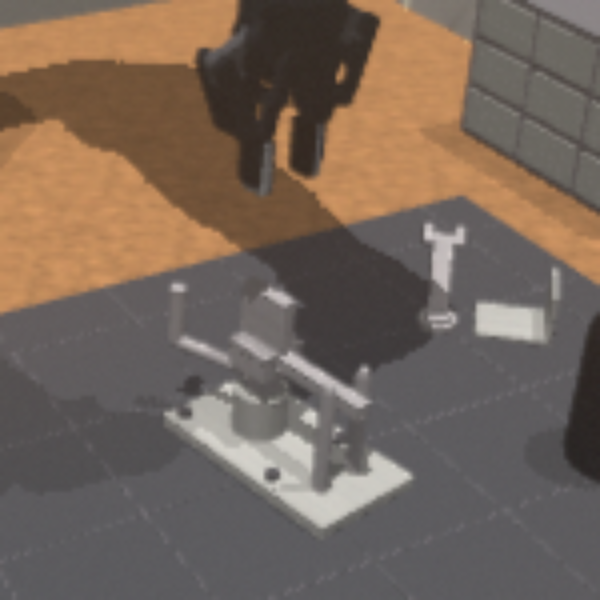

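Key is seated: fitted x 1.1, y −0.1, z 66.0, yaw 0, with the arm in the fork. Now the lever. I'll shut the fingers and come in behind the peg.

```bash
cat > lev.py <<'E'
from mv import *
C=np.array([584.,114.])
def tgt(thdeg,s,z):
    t=np.radians(thdeg); q=C+75*np.array([np.cos(t),np.sin(t)])-s*np.array([np.sin(t),-np.cos(t)])
    return [q[0],q[1],z]
E
python3 - <<'E'
from lev import *
print(tgt(205.2,30,80)); plan(tgt(205.2,30,90),25)
E
```

```text
[np.float64(528.9113498120007), np.float64(54.921741558638985), 80]
t 15.0 p [584.8 113.9 167.9] rv [76.16 -0.09  0.11] d world [-55.9 -59.  -77.9] n 8
[ 0.98 -0.59 -0.83] [ 9.52 -0.01  0.01]
[ 0.98 -0.72 -0.72] [ 9.52 -0.01  0.01]
[ 0.98 -0.83 -0.59] [ 9.52 -0.01  0.01]
[ 0.98 -0.91 -0.44] [ 9.52 -0.01  0.01]
[ 0.98 -0.97 -0.29] [ 9.52 -0.01  0.01]
[ 0.98 -1.01 -0.12] [ 9.52 -0.01  0.01]
[ 0.97 -1.01  0.04] [ 9.52 -0.01  0.01]
[ 0.97 -0.99  0.21] [ 9.52 -0.01  0.01]
```

step_arm(deltas="0 -0.6 -0.8 9.5 0 0 0;0 -0.7 -0.7 9.5 0 0 0;0 -0.8 -0.6 9.5 0 0 0;0 -0.9 -0.4 9.5 0 0 0;0 -1 -0.3 9.5 0 0 0;0 -1 -0.1 9.5 0 0 0;1 -1 0 9.5 0 0 0;1 -1 0.2 9.5 0 0 0;1 0 0 0 0 0 0;0 0 0 0 0 0 0")

```text
time_s: 16.25
eef_pos: [518.2, 55.0, 122.8]
tcp_rot: [-111.6, 88.6, -178.7]
force: [-0.3, -0.3, 1.2]
grip_width: 0.0
```

Run:
```python
from lev import *
show(); plan(tgt(205.2,30,60),25,2)
```

```text
t 16.25 p [518.2  55.  122.8] F [-0.32 -0.32  1.16] M [ 0.01 -0.01  0.02] w 0.0
q [ -2.7  15.1 -11.5  64.8  -0.1  64.4]
ydir 22.92 xaxis [-2.360e-02 -5.000e-04 -9.997e-01]
t 16.25 p [518.2  55.  122.8] rv [-2.09 -0.52  1.25] d world [ 10.7  -0.1 -62.8] n 2
[3.13 0.56 0.24] [-1.04 -0.26  0.63]
[3.13 0.52 0.24] [-1.04 -0.26  0.63]
```

step_arm(deltas="1.5 0.6 0.2 -1 -0.3 0.6 0;1.5 0.5 0.2 -1 -0.3 0.6 0;0 0 0 0 0 0 0;0 0 0 0 0 0 0")

```text
time_s: 16.75
eef_pos: [530.9, 56.7, 92.1]
tcp_rot: [5.2, 89.9, -59.3]
force: [-0.3, 0.4, 0.2]
grip_width: -0.1
```

```bash
python3 - <<'E'
from lev import *
show(); plan(tgt(205.2,30,35),25,2)
E
python3 full.py n1
```

```text
t 16.75 p [530.9  56.7  92.1] F [-0.3   0.38  0.17] M [ 0.   -0.01  0.05] w -0.1
q [ -2.5  16.5 -14.2  59.3  -0.1  62.1]
ydir 25.45 xaxis [ 8.0e-04 -1.3e-03 -1.0e+00]
t 16.75 p [530.9  56.7  92.1] rv [ 0.45  0.09 -0.01] d world [ -2.   -1.8 -57.1] n 2
[ 2.85 -0.13  0.03] [ 0.22  0.04 -0.  ]
[ 2.85 -0.13  0.04] [ 0.22  0.04 -0.  ]
key in block frame x y yaw z [ 1.0960e+00 -1.8800e-01 -4.0000e-03  6.5852e+01] lever 3.387 world 3.581 0.7154109153173679 855
```

View pics/n1.png

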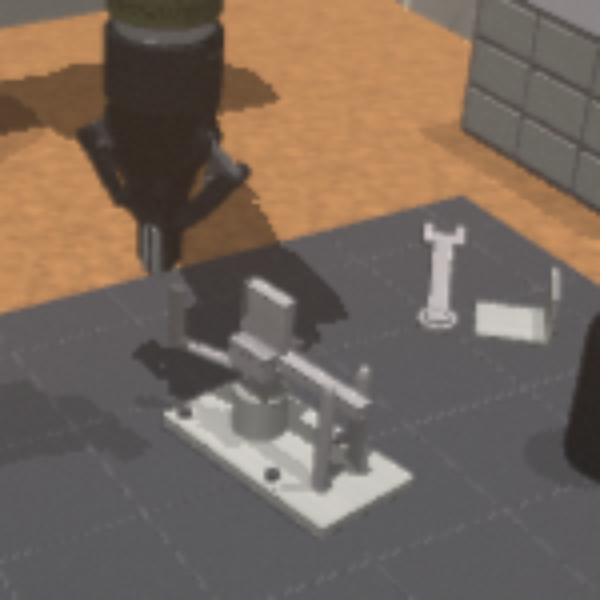

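step_arm(deltas="2.5 -0.1 0 0.2 0 0 0;2.5 -0.1 0 0.2 0 0 0;0.5 0 0 0 0 0 0;0 0 0 0 0 0 0;0 0 0 0 0 0 0")

```text
time_s: 17.42
eef_pos: [532.9, 55.8, 40.6]
tcp_rot: [53.8, 89.5, -11.1]
force: [0.5, 0.9, -0.2]
grip_width: -0.3
```

```bash
python3 - <<'E'
from lev import *
show(); plan(tgt(205.2,20,35),25,2)
E
python3 full.py n2
```

```text
t 17.43 p [532.9  55.8  40.6] F [ 0.49  0.92 -0.19] M [ 0.04 -0.04 -0.03] w -0.3
q [ -2.6  18.9 -18.7  51.9  -0.1  62.3]
ydir 25.11 xaxis [ 0.0081 -0.0016 -1.    ]
t 17.43 p [532.9  55.8  40.6] rv [ 0.11  0.28 -0.38] d world [-8.3  8.2 -5.6] n 2
[ 0.28 -0.2  -0.55] [ 0.06  0.14 -0.19]
[ 0.28 -0.2  -0.55] [ 0.06  0.14 -0.19]
key in block frame x y yaw z [ 1.1580e+00 -1.9500e-01  1.0000e-03  6.5933e+01] lever 3.739 world 3.933 1.9116980657798581 896
```

View pics/n2.png

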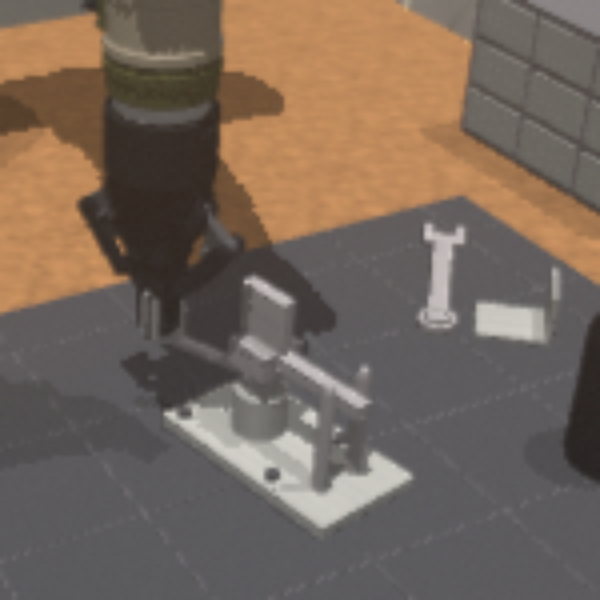

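step_arm(deltas="0.3 -0.2 -0.5 0 0.2 -0.2 0;0.2 -0.2 -0.4 0 0.1 -0.2 0;0 0 0 0 0 0 0")

```text
time_s: 17.85
eef_pos: [525.9, 62.8, 36.5]
tcp_rot: [81.8, 89.9, 16.9]
force: [-0.5, -0.2, 0.2]
grip_width: 0.0
```

```bash
cat > pl.py <<'E'
from lev import *
import sys
# current state in lever polar terms; next rows for th list
show(); o,p,R=st(); v=p[:2]-C
best=None
# finger pushing-face: angle of peg if contacting: th s.t. p=tgt(th,17) approx
th0=np.degrees(np.arctan2(v[1],v[0]))%360; r=np.hypot(*v)
print("polar",round(th0,1),round(r,1))
t=np.radians(th0-np.degrees(np.arctan2(17,75))); pd=np.array([np.sin(t),-np.cos(t)])
print("implied peg angle",round(np.degrees(t),2),"push force",round(-(o["force"][:2]@pd),2))
plan(tgt(float(sys.argv[1]),17,float(sys.argv[3]) if len(sys.argv)>3 else 35),float(sys.argv[1])-180,int(sys.argv[2]))
E
python3 pl.py 195 2
```

```text
t 17.85 p [525.9  62.8  36.5] F [-0.53 -0.23  0.16] M [ 0.01 -0.02  0.06] w 0.0
q [ -1.9  18.8 -19.5  51.7   0.   63. ]
ydir 25.12 xaxis [ 1.2e-03  4.0e-04 -1.0e+00]
polar 221.4 77.4
implied peg angle 208.63 push force -0.05
t 17.85 p [525.9  62.8  36.5] rv [10.12  0.   -0.07] d world [-10.   15.4  -1.5] n 2
[ 0.08 -0.12 -0.91] [ 5.06  0.   -0.04]
[ 0.08 -0.2  -0.89] [ 5.06  0.   -0.04]
```

step_arm(deltas="0.1 -0.1 -0.9 5 0 0 0;0 -0.2 -0.9 5 0 0 0;0 0 0 0 0 0 0")

```text
time_s: 18.23
eef_pos: [517.0, 78.0, 36.0]
tcp_rot: [53.8, 89.8, -21.3]
force: [0.5, 0.6, 0.3]
grip_width: -0.3
```

```bash
python3 pl.py 190 2
```

```text
t 18.23 p [517.  78.  36.] F [0.45 0.6  0.29] M [-0.    0.01  0.  ] w -0.3
q [ -0.2  18.1 -20.6  51.1  -0.1  75. ]
ydir 14.86 xaxis [ 0.0031 -0.0012 -1.    ]
polar 208.3 76.1
implied peg angle 195.51 push force -0.46
t 18.23 p [517.  78.  36.] rv [ 4.86  0.11 -0.16] d world [-3.9  6.3 -1. ] n 2
[ 0.05 -0.11 -0.35] [ 2.43  0.05 -0.08]
[ 0.05 -0.12 -0.35] [ 2.43  0.05 -0.08]
```

```bash
python3 full.py n3 3.2
```

```text
key in block frame x y yaw z [-9.1000e-02 -3.0700e-01 -4.6000e-02  6.5947e+01] lever 3.473 world 3.667 2.7480106993395044 913
```

View pics/n3.png

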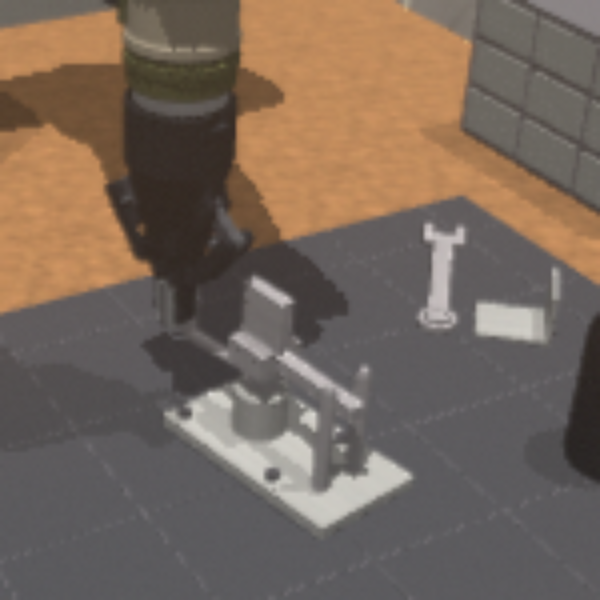

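step_arm(deltas="0.1 -0.1 -0.35 2.4 0 -0.1 0;0 -0.1 -0.35 2.4 0 0 0;0 0 0 0 0 0 0")

```text
time_s: 18.65
eef_pos: [514.9, 82.7, 35.3]
tcp_rot: [32.1, 89.7, -47.8]
force: [-0.9, 0.1, 0.1]
grip_width: -0.0
```

```bash
python3 pl.py 186 2
```

```text
t 18.65 p [514.9  82.7  35.3] F [-0.94  0.06  0.07] M [ 0.01 -0.03  0.04] w -0.0
q [  0.4  18.  -20.8  51.   -0.2  80.3]
ydir 10.16 xaxis [ 0.0031 -0.0034 -1.    ]
polar 204.4 75.9
implied peg angle 191.58 push force -0.24
t 18.65 p [514.9  82.7  35.3] rv [ 4.16  0.22 -0.15] d world [-3.7  6.5 -0.3] n 2
[ 0.01 -0.13 -0.35] [ 2.08  0.11 -0.07]
[ 0.01 -0.14 -0.35] [ 2.08  0.11 -0.07]
```

step_arm(deltas="0 -0.1 -0.35 2 0.1 -0.1 0;0 -0.1 -0.35 2 0.1 -0.1 0;0 0 0 0 0 0 0")

```text
time_s: 19.02
eef_pos: [512.8, 88.0, 35.3]
tcp_rot: [-7.3, 89.9, -91.0]
force: [0.2, -0.4, -0.6]
grip_width: 0.2
```

```bash
python3 pl.py 182 2
```

```text
t 19.02 p [512.8  88.   35.3] F [ 0.15 -0.41 -0.59] M [ 0.06 -0.02  0.  ] w 0.2
q [  1.   18.  -20.8  51.2  -0.1  84.7]
ydir 6.28 xaxis [-0.     -0.0017 -1.    ]
polar 200.1 75.8
implied peg angle 187.3 push force 0.42
t 19.02 p [512.8  88.   35.3] rv [4.28 0.09 0.01] d world [-3.2  6.4 -0.3] n 2
[ 0.01 -0.12 -0.34] [2.14 0.05 0.  ]
[ 0.01 -0.14 -0.33] [2.14 0.05 0.  ]
```

step_arm(deltas="0 -0.1 -0.35 2.1 0 0 0;0 -0.1 -0.35 2.1 0 0 0;0 0 0 0 0 0 0")

```text
time_s: 19.4
eef_pos: [511.2, 93.7, 35.3]
tcp_rot: [17.7, 89.8, -70.1]
force: [-0.5, -0.4, 0.5]
grip_width: -0.0
```

```bash
python3 pl.py 178 2; python3 full.py n4 3.1
```

```text
t 19.4 p [511.2  93.7  35.3] F [-0.49 -0.37  0.49] M [0.05 0.04 0.02] w -0.0
q [  1.6  17.9 -21.   51.1  -0.2  89.4]
ydir 2.2 xaxis [ 0.001  -0.0028 -1.    ]
polar 195.6 75.6
implied peg angle 182.83 push force 0.35
t 19.4 p [511.2  93.7  35.3] rv [ 4.2   0.16 -0.06] d world [-2.7  6.  -0.3] n 2
[ 0.01 -0.12 -0.3 ] [ 2.1   0.08 -0.03]
[ 0.01 -0.13 -0.3 ] [ 2.1   0.08 -0.03]
key in block frame x y yaw z [-4.6500e-01 -3.8000e-01 -4.8000e-02  6.5857e+01] lever 3.178 world 3.372 1.9514283952571179 855
```

View pics/n4.png

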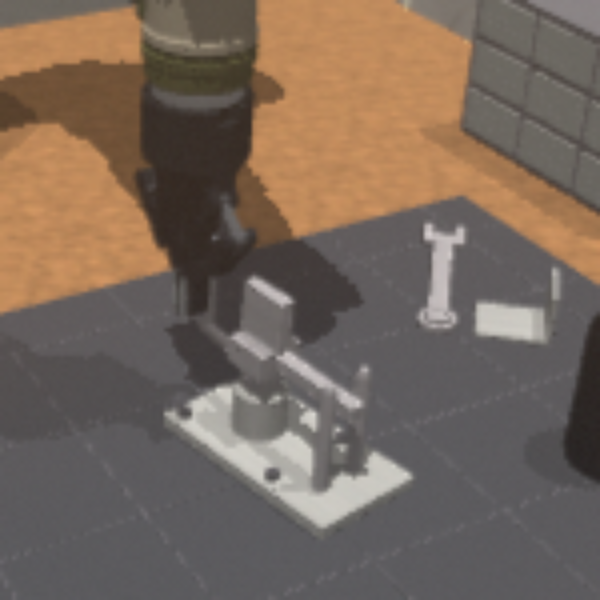

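The peg, now at about (213,290), is moving with the finger, and the key arm is leaning on the fork post (yaw −0.048). Continuing.

step_arm(deltas="0 -0.1 -0.3 2.1 0.1 0 0;0 -0.1 -0.3 2.1 0.1 0 0;0 0 0 0 0 0 0")

```text
time_s: 19.82
eef_pos: [509.5, 98.7, 35.2]
tcp_rot: [86.4, 89.9, -5.5]
force: [-0.2, 0.6, -0.0]
grip_width: -0.1
```

```bash
python3 pl.py 174 2
```

```text
t 19.82 p [509.5  98.7  35.2] F [-0.2   0.58 -0.02] M [-0.   -0.    0.02] w -0.1
q [  2.1  17.8 -21.1  51.   -0.   94. ]
ydir -1.92 xaxis [ 1.4e-03 -1.0e-04 -1.0e+00]
polar 191.6 76.0
implied peg angle 178.87 push force -0.57
t 19.82 p [509.5  98.7  35.2] rv [ 4.08  0.   -0.08] d world [-1.9  6.3 -0.2] n 2
[ 0.01 -0.11 -0.31] [ 2.04  0.   -0.04]
[ 0.01 -0.12 -0.31] [ 2.04  0.   -0.04]
```

step_arm(deltas="0 -0.1 -0.3 2 0 0 0;0 -0.1 -0.3 2 0 0 0;0 0 0 0 0 0 0")

```text
time_s: 20.2
eef_pos: [508.2, 103.9, 35.2]
tcp_rot: [63.2, 89.9, -32.6]
force: [1.2, 0.2, 0.4]
grip_width: -0.2
```

```bash
python3 pl.py 170 2
```

```text
t 20.2 p [508.2 103.9  35.2] F [1.2  0.2  0.39] M [0.02 0.01 0.04] w -0.2
q [  2.7  17.8 -21.2  51.   -0.1  98.5]
ydir -5.81 xaxis [ 0.0017 -0.0011 -1.    ]
polar 187.6 76.4
implied peg angle 174.85 push force -0.31
t 20.2 p [508.2 103.9  35.2] rv [ 4.19  0.05 -0.1 ] d world [-1.1  6.4 -0.2] n 2
[ 0.01 -0.08 -0.31] [ 2.09  0.02 -0.05]
[ 0.01 -0.1  -0.31] [ 2.09  0.02 -0.05]
```

step_arm(deltas="0 -0.1 -0.3 2.1 0 0 0;0 -0.1 -0.3 2.1 0 0 0")

```text
time_s: 20.45
eef_pos: [507.3, 109.1, 35.2]
tcp_rot: [48.6, 89.8, -51.4]
force: [1.0, -1.8, -0.7]
grip_width: 0.3
```

```bash
python3 pl.py 166 2; python3 full.py n5 2.9
```

```text
t 20.45 p [507.3 109.1  35.2] F [ 1.05 -1.78 -0.65] M [-0.49 -0.19 -0.03] w 0.3
q [ 3.400e+00  1.780e+01 -2.110e+01  5.090e+01 -1.000e-01  1.034e+02]
ydir -9.99 xaxis [ 0.0019 -0.0024 -1.    ]
polar 183.6 76.9
implied peg angle 170.86 push force 1.59
t 20.45 p [507.3 109.1  35.2] rv [ 4.01  0.11 -0.14] d world [-0.2  6.5 -0.2] n 2
[ 0.01 -0.07 -0.32] [ 2.01  0.06 -0.07]
[ 0.01 -0.08 -0.32] [ 2.01  0.06 -0.07]
key in block frame x y yaw z [-7.0300e-01 -2.8000e-02 -5.4000e-02  6.5904e+01] lever 2.931 world 3.125 1.8231828468624551 844
```

View pics/n5.png

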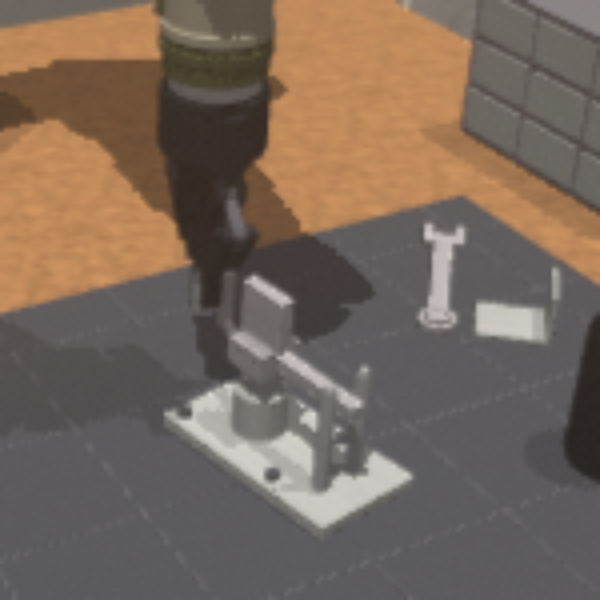

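step_arm(deltas="0 -0.1 -0.3 2 0 0 0;0 -0.1 -0.3 2 0 0 0")

```text
time_s: 20.75
eef_pos: [506.9, 113.2, 35.1]
tcp_rot: [33.1, 89.6, -71.0]
force: [0.9, -5.5, -0.4]
grip_width: -0.3
```

```bash
python3 pl.py 162 2
```

```text
t 20.75 p [506.9 113.2  35.1] F [ 0.91 -5.47 -0.38] M [-1.18 -0.12  0.  ] w -0.3
q [  4.   17.9 -21.1  51.   -0.4 108. ]
ydir -14.04 xaxis [ 0.0024 -0.0069 -1.    ]
polar 180.6 77.1
implied peg angle 167.85 push force 5.15
t 20.75 p [506.9 113.2  35.1] rv [ 3.96  0.34 -0.24] d world [ 0.5  7.8 -0.1] n 2
[ 0.   -0.07 -0.39] [ 1.98  0.17 -0.12]
[ 0.01 -0.08 -0.38] [ 1.98  0.17 -0.12]
```

Force is up to 5.2 N, so the seat is reached. Small pushes now.

step_arm(deltas="0 0 -0.15 0 0 0 0")

```text
time_s: 20.88
eef_pos: [506.9, 113.2, 35.0]
tcp_rot: [23.1, 89.4, -80.9]
force: [-0.3, -5.7, 1.2]
grip_width: -0.1
```

```bash
python3 pl.py 162 2|head -5
```

```text
t 20.88 p [506.9 113.2  35. ] F [-0.33 -5.68  1.16] M [-1.02  0.12  0.06] w -0.1
q [  4.1  17.9 -21.   51.   -0.6 108.1]
ydir -13.99 xaxis [ 0.0015 -0.0096 -1.    ]
polar 180.6 77.1
implied peg angle 167.83 push force 5.62
```

step_arm(deltas="0 0 -0.25 0 0.3 0 0")

```text
time_s: 21.0
eef_pos: [507.0, 114.0, 34.9]
tcp_rot: [26.8, 89.6, -77.1]
force: [-0.9, -5.7, 0.5]
grip_width: -0.2
```

```bash
python3 pl.py 162 2|head -5
```

```text
t 21.0 p [507.  114.   34.9] F [-0.95 -5.74  0.55] M [-1.22  0.23  0.02] w -0.2
q [  4.1  18.  -21.   51.   -0.4 108. ]
ydir -13.93 xaxis [ 0.0017 -0.0076 -1.    ]
polar 180.0 77.0
implied peg angle 167.25 push force 5.81
```

step_arm(deltas="0 0 -0.3 0 0.4 0 0")

```text
time_s: 21.12
eef_pos: [507.1, 115.1, 34.6]
tcp_rot: [40.1, 89.7, -63.8]
force: [-1.0, -7.1, 1.3]
grip_width: 0.1
```

```bash
python3 pl.py 162 2|head -5
```

```text
t 21.12 p [507.1 115.1  34.6] F [-0.96 -7.08  1.26] M [-1.32  0.23  0.04] w 0.1
q [  4.1  18.  -21.   50.9  -0.2 108. ]
ydir -13.88 xaxis [ 0.002  -0.0042 -1.    ]
polar 179.2 76.9
implied peg angle 166.43 push force 7.11
```

step_arm(deltas="0 0 -0.3 0 0.3 0 0")

```text
time_s: 21.25
eef_pos: [507.2, 115.9, 34.5]
tcp_rot: [50.4, 89.8, -53.4]
force: [-1.6, -7.0, 0.6]
grip_width: 0.1
```

```bash
python3 pl.py 162 2|head -5
```

```text
t 21.25 p [507.2 115.9  34.5] F [-1.61 -6.98  0.55] M [-1.48  0.2   0.  ] w 0.1
q [  4.1  18.  -21.   50.9  -0.2 108. ]
ydir -13.84 xaxis [ 0.0021 -0.0028 -1.    ]
polar 178.6 76.8
implied peg angle 165.8 push force 7.16
```

step_arm(deltas="0 0 -0.35 0 0.3 0 0")

```text
time_s: 21.38
eef_pos: [507.4, 117.1, 34.4]
tcp_rot: [59.3, 89.8, -44.5]
force: [-0.5, -8.0, 1.3]
grip_width: 0.1
```

```bash
python3 pl.py 162 2|head -5
```

```text
t 21.38 p [507.4 117.1  34.4] F [-0.49 -7.98  1.29] M [-1.63  0.27  0.02] w 0.1
q [ 4.20e+00  1.80e+01 -2.09e+01  5.09e+01 -1.00e-01  1.08e+02]
ydir -13.81 xaxis [ 0.0019 -0.0019 -1.    ]
polar 177.7 76.7
implied peg angle 164.94 push force 7.83
```

step_arm(deltas="0 0 -0.35 0 0.2 0 0")

```text
time_s: 21.5
eef_pos: [507.5, 118.0, 34.3]
tcp_rot: [36.6, 89.8, -67.2]
force: [-1.4, -8.7, 2.0]
grip_width: -0.2
```

```bash
python3 pl.py 162 2|head -5
```

```text
t 21.5 p [507.5 118.   34.3] F [-1.36 -8.73  1.98] M [-1.73  0.23 -0.06] w -0.2
q [  4.4  18.1 -20.9  51.   -0.2 108.2]
ydir -13.79 xaxis [ 0.0013 -0.0031 -1.    ]
polar 177.0 76.6
implied peg angle 164.26 push force 8.77
```

step_arm(deltas="0 0 -0.35 0 0.2 0 0")

```text
time_s: 21.62
eef_pos: [507.6, 118.7, 34.2]
tcp_rot: [22.0, 89.7, -81.8]
force: [-2.1, -8.7, 2.0]
grip_width: 0.1
```

```bash
python3 pl.py 162 2|head -5; python3 full.py n6 2.85
```

```text
t 21.62 p [507.6 118.7  34.2] F [-2.14 -8.69  1.99] M [-1.87  0.29  0.  ] w 0.1
q [  4.5  18.2 -20.8  51.   -0.3 108.3]
ydir -13.77 xaxis [ 7.0e-04 -4.7e-03 -1.0e+00]
polar 176.5 76.5
implied peg angle 163.7 push force 8.94
key in block frame x y yaw z [-4.9400e-01  4.2100e-01 -6.3000e-02  6.5933e+01] lever 2.802 world 2.996 1.9694355960412848 859
```

View pics/n6.png

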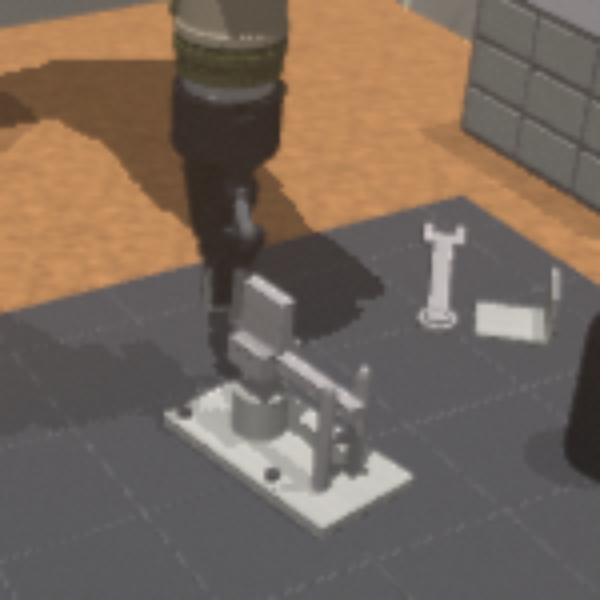

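step_arm(deltas="0 0 -0.35 0 0.3 0 0")

```text
time_s: 21.8
eef_pos: [507.7, 119.4, 34.1]
tcp_rot: [18.5, 89.7, -85.2]
force: [-2.0, -9.9, 1.4]
grip_width: -0.3
```

```bash
python3 pl.py 162 2|head -5
```

```text
t 21.8 p [507.7 119.4  34.1] F [-1.99 -9.89  1.37] M [-2.03  0.31  0.03] w -0.3
q [  4.6  18.2 -20.7  51.1  -0.3 108.3]
ydir -13.76 xaxis [ 4.0e-04 -4.9e-03 -1.0e+00]
polar 176.0 76.5
implied peg angle 163.2 push force 10.04
```

step_arm(deltas="0 0 -0.2 0 0.3 0 0;0 0 -0.2 0 0 0 0")

```text
time_s: 22.05
eef_pos: [507.6, 118.9, 34.1]
tcp_rot: [9.7, 89.6, -94.0]
force: [-1.7, -6.6, 2.8]
grip_width: -0.1
```

```bash
python3 pl.py 162 2|head -5
```

```text
t 22.05 p [507.6 118.9  34.1] F [-1.72 -6.56  2.81] M [-1.37  0.21  0.08] w -0.1
q [  4.6  18.3 -20.6  51.2  -0.4 108.3]
ydir -13.7 xaxis [-5.0e-04 -7.4e-03 -1.0e+00]
polar 176.3 76.5
implied peg angle 163.55 push force 6.78
```

step_arm(deltas="0 0 -0.33 0 0.5 0 0")

```text
time_s: 22.18
eef_pos: [507.8, 119.6, 34.1]
tcp_rot: [17.3, 89.8, -86.4]
force: [-1.6, -9.8, 3.5]
grip_width: -0.0
```

step_arm(deltas="0 0 -0.33 0 0.3 0 0")

```text
time_s: 22.3
eef_pos: [507.8, 119.8, 34.0]
tcp_rot: [13.3, 89.8, -90.4]
force: [-0.5, -9.5, 1.9]
grip_width: 0.1
```

```bash
python3 pl.py 162 2|head -5
```

```text
t 22.3 p [507.8 119.8  34. ] F [-0.48 -9.48  1.95] M [-2.03  0.33 -0.04] w 0.1
q [  4.6  18.3 -20.7  51.1  -0.2 108.3]
ydir -13.67 xaxis [-0.     -0.0041 -1.    ]
polar 175.6 76.4
implied peg angle 162.85 push force 9.2
```

step_arm(deltas="0 0 -0.36 0 0.3 0 0")

```text
time_s: 22.42
eef_pos: [507.9, 120.3, 33.9]
tcp_rot: [9.0, 89.7, -94.6]
force: [-1.3, -10.3, 2.3]
grip_width: 0.3
```

```bash
python3 pl.py 162 2|head -5
```

```text
t 22.43 p [507.9 120.3  33.9] F [ -1.26 -10.26   2.28] M [-2.04  0.32  0.02] w 0.3
q [  4.7  18.3 -20.6  51.1  -0.3 108.3]
ydir -13.66 xaxis [-4.0e-04 -4.7e-03 -1.0e+00]
polar 175.2 76.4
implied peg angle 162.48 push force 10.16
```

step_arm(deltas="0 0 0 0 0 0 0;0 0 0.2 0 0 0 0;0 0 0.5 0 0 0 0;0 0 1.5 0 0 0 0;0 0 1.5 0 0 0 0;-3 0 0.5 0 0 0 0;-5 0 0 0 0 0 0;-5 0 0 0 0 0 0;0 0 0 0 0 0 0;0 0 0 0 0 0 0")

```text
time_s: 23.68
eef_pos: [494.2, 72.4, 166.1]
tcp_rot: [-34.8, 89.5, -138.4]
force: [0.5, -0.0, -0.2]
grip_width: -0.1
```

```bash
python3 -c "
from mv import *
show()"; python3 full.py o1 2.85
```

```text
t 23.68 p [494.2  72.4 166.1] F [ 0.48 -0.04 -0.22] M [0.01 0.   0.02] w -0.1
q [ -0.7  10.6 -11.1  68.7  -0.3 102.9]
ydir -13.57 xaxis [-0.006  -0.0053 -1.    ]
key in block frame x y yaw z [ 3.0100e-01 -1.7600e-01 -5.5000e-02  6.5831e+01] lever 2.803 world 2.997 0.5239250446362905 811
```

View pics/o1.png

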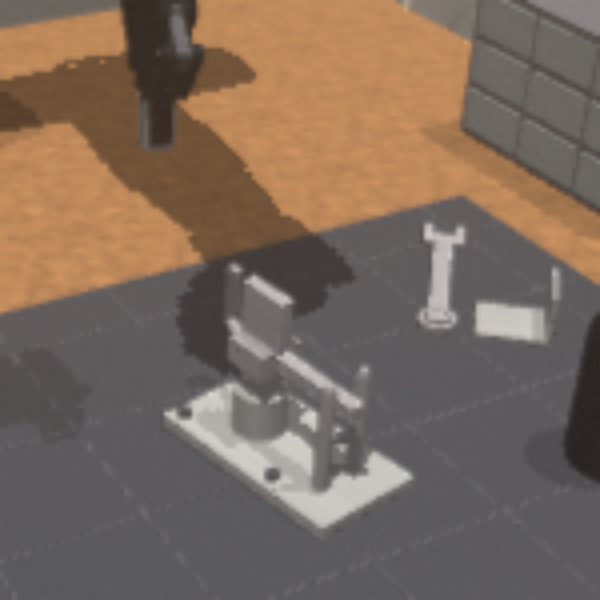

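```bash
python3 - <<'E'
from h import *
p,d=camera("top");p0=np.load("top_p0.npy");cv2.imwrite("pics/z.png",p[:,:,::-1])
s,_=camera("scene");cv2.imwrite("pics/zs.png",s[:,:,::-1])
E
python3 full.py o2 2.8
```

```text
key in block frame x y yaw z [ 1.8800e-01 -1.7900e-01 -5.1000e-02  6.5613e+01] lever 2.707 world 2.901 0.5208006929618557 806
```

View pics/zs.png

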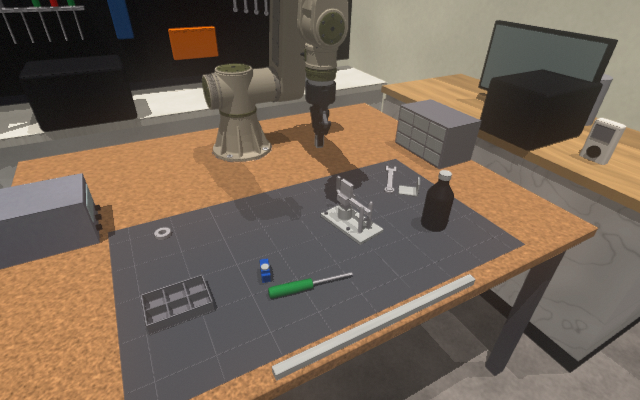

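The lever angle from the fit varies by about 0.1 rad with its starting guess, so I'll check the retained tightness by touch with a gentle second push.

Run:
```python
from mv import *
show(); plan([503.5,102.,90],-13.7,2)
```

```text
t 23.88 p [493.8  72.9 165.3] F [-0.02  0.26  0.23] M [-0.01 -0.01  0.05] w -0.5
q [ -0.6  10.6 -11.1  68.7  -0.3 102.9]
ydir -13.55 xaxis [-0.0078 -0.0053 -1.    ]
t 23.88 p [493.8  72.9 165.3] rv [0.16 0.4  0.36] d world [  9.7  29.1 -75.3] n 2
[ 3.75  0.15 -1.56] [0.08 0.2  0.18]
[ 3.76  0.14 -1.54] [0.08 0.2  0.18]
```

step_arm(deltas="2 0.1 -1.5 0 0.2 0.2 0;3 0.1 -1.3 0 0.2 0.2 0;2.5 0 0 0 0 0 0;0 0 0 0 0 0 0;0 0 0 0 0 0 0")

```text
time_s: 24.5
eef_pos: [499.6, 100.1, 84.7]
tcp_rot: [-74.8, 89.7, -178.3]
force: [-0.0, 0.3, 0.6]
grip_width: -0.4
```

Run:
```python
from mv import *
show(); plan([503.5,102.,34],-13.7,2)
```

```text
t 24.5 p [499.6 100.1  84.7] F [-0.03  0.27  0.58] M [-0.02  0.01 -0.04] w -0.4
q [  2.3  14.6 -17.9  57.9   0.  105.8]
ydir -13.52 xaxis [-5.9e-03 -2.0e-04 -1.0e+00]
t 24.5 p [499.6 100.1  84.7] rv [0.18 0.09 0.33] d world [  3.9   1.9 -50.7] n 2
[ 2.53  0.18 -0.14] [0.09 0.04 0.16]
[ 2.53  0.17 -0.14] [0.09 0.04 0.16]
```

step_arm(deltas="2.5 0.2 -0.1 0.1 0 0.2 0;2.5 0.2 -0.1 0.1 0 0.1 0;0 0 0 0 0 0 0;0 0 -0.5 0 0 0 0;0 0 -0.4 0 0 0 0;0 0 0 0 0 0 0")

```text
time_s: 25.25
eef_pos: [511.6, 110.4, 40.8]
tcp_rot: [99.5, 89.4, -4.3]
force: [0.1, 0.4, -0.5]
grip_width: 0.0
```

```bash
python3 pl.py 162 2|head -5
```

```text
t 25.25 p [511.6 110.4  40.8] F [ 0.08  0.45 -0.47] M [ 0.05 -0.02  0.02] w 0.0
q [ 3.400e+00  1.750e+01 -2.060e+01  5.130e+01 -1.000e-01  1.072e+02]
ydir -13.76 xaxis [ 1.010e-02 -8.000e-04 -9.999e-01]
polar 182.9 72.5
implied peg angle 170.09 push force -0.46
```

step_arm(deltas="0.6 -0.4 -0.2 0 0 -0.5 0;0 0 -0.2 0 0 -0.1 0;0 0 -0.2 0 0 0 0")

```text
time_s: 25.62
eef_pos: [508.4, 115.8, 34.7]
tcp_rot: [-26.9, 89.9, -130.7]
force: [-0.7, -4.8, 0.1]
grip_width: 0.0
```

```bash
python3 pl.py 162 2|head -5
```

```text
t 25.62 p [508.4 115.8  34.7] F [-0.72 -4.85  0.15] M [-1.17  0.14  0.  ] w 0.0
q [ 4.100e+00  1.820e+01 -2.060e+01  5.130e+01 -1.000e-01  1.079e+02]
ydir -13.8 xaxis [-0.0017 -0.002  -1.    ]
polar 178.6 75.7
implied peg angle 165.83 push force 4.88
```

step_arm(deltas="0 0 -0.3 0 0.3 0 0;0 0 -0.33 0 0.3 0 0")

```text
time_s: 25.88
eef_pos: [508.6, 118.4, 34.1]
tcp_rot: [-93.3, 89.9, 162.8]
force: [-2.1, -10.2, 1.5]
grip_width: 0.0
```

```bash
python3 pl.py 162 2|head -5
```

```text
t 25.88 p [508.6 118.4  34.1] F [ -2.11 -10.19   1.49] M [-1.82  0.34 -0.03] w 0.0
q [  4.3  18.4 -20.5  51.2   0.  108.2]
ydir -13.92 xaxis [-1.9e-03  6.0e-04 -1.0e+00]
polar 176.6 75.5
implied peg angle 163.86 push force 10.37
```

step_arm(deltas="0 0 -0.35 0 0.2 0 0")

```text
time_s: 26.0
eef_pos: [508.8, 119.5, 33.9]
tcp_rot: [-59.2, 89.8, -163.2]
force: [-2.3, -10.1, 2.0]
grip_width: 0.1
```

```bash
python3 pl.py 162 2|head -5
```

```text
t 26.0 p [508.8 119.5  33.9] F [ -2.29 -10.1    1.96] M [-1.93  0.42 -0.02] w 0.1
q [  4.4  18.4 -20.4  51.3  -0.  108.4]
ydir -14.01 xaxis [-2.6e-03 -8.0e-04 -1.0e+00]
polar 175.8 75.4
implied peg angle 163.01 push force 10.33
```

Steady at about 10.3 N near the same position as before. Backing off slowly, logging where contact is lost.

step_arm(deltas="0 0 0 0 0 0 0;0 0 0.1 0 0 0 0")

```text
time_s: 26.25
eef_pos: [508.2, 116.8, 33.9]
tcp_rot: [-28.1, 89.7, -132.2]
force: [-0.7, -2.7, 2.2]
grip_width: -0.3
```

step_arm(deltas="0 0 0.1 0 0 0 0;0 0 0 0 0 0 0")

```text
time_s: 26.5
eef_pos: [508.1, 116.0, 34.1]
tcp_rot: [-29.4, 89.7, -133.5]
force: [-0.2, -2.2, 1.5]
grip_width: -0.1
```

step_arm(deltas="0 0 0.5 0 0 0 0;0 0 1.5 0 0 0 0;0 0 1.5 0 0 0 0;-3 0 0.5 0 0 0 0;-5 0 0 0 0 0 0;-5 0 0 0 0 0 0;0 0 0 0 0 0 0;0 0 0 0 0 0 0")

```text
time_s: 27.5
eef_pos: [496.0, 72.0, 166.1]
tcp_rot: [-70.8, 89.7, -175.0]
force: [-0.4, 0.3, -0.1]
grip_width: 0.1
```

```bash
python3 -c "
from mv import *
show()"; python3 full.py o3 2.8; python3 full.py o4 2.7
```

```text
t 27.5 p [496.   72.  166.1] F [-0.36  0.34 -0.08] M [-0.04 -0.04 -0.03] w 0.1
q [ -0.9  10.7 -10.9  68.7  -0.  103.4]
ydir -14.26 xaxis [-5.9e-03 -5.0e-04 -1.0e+00]
key in block frame x y yaw z [ 3.5300e-01 -2.9500e-01 -4.7000e-02  6.5718e+01] lever 2.743 world 2.937 0.5368410256066918 814
key in block frame x y yaw z [ 7.4000e-02 -2.7600e-01 -5.2000e-02  6.5854e+01] lever 2.696 world 2.89 0.5317472155951658 805
```

View pics/o3.png

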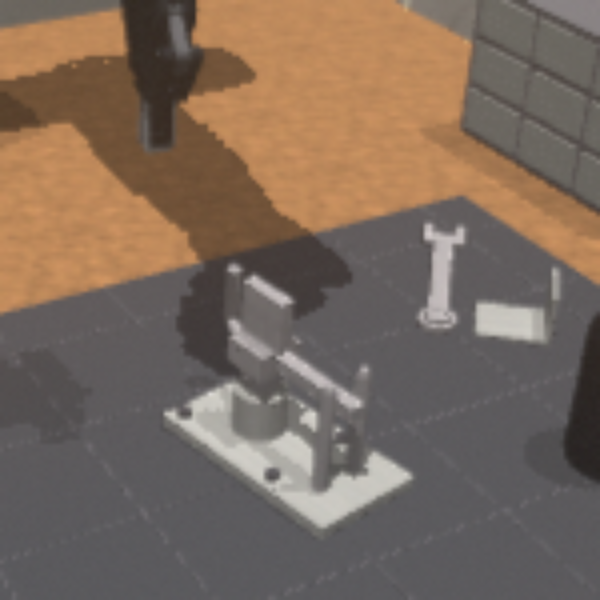

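Key is seated and the lever stays put. Handing in.

```bash
python3 -c "
from rig import *
print(close_job())"
```

```text
the job is handed in; nothing more can be done
None
```

I fitted the key on the screw, tightened the jam nut by its peg, and handed the job in at about 28 s. It reports no verdict, so the results below are from my own checks.

- **Key:** it slid fully onto the square head without force. In the last fit its underside was 65.7–65.9 mm above the bench (66 expected) and under 0.5 mm off the screw's axis. The arm lies between the posts, turned about 0.05 rad clockwise against one of them, which puts the arm point about 4.5 mm off the fork's middle line (limit 8 mm).
- **Nut:** I swung the lever clockwise to the seat, at about 1.6 N running freely. I pushed to about 10 N, let go, and pushed a second time as a check. The highest reading was about 10.4 N.
- **Tightness kept:** the check push met 5 N about 2.6 mm further along than the first time. That suggests roughly 0.035 rad is kept past the seat (0.018 needed), but it is only an estimate from finger positions.
- **Screw:** I never measured its turn directly. The key's turn of about 0.05 rad suggests it stayed well within 0.4 rad.
- **Bystanders:** in the last full view they all looked unmoved, and the arm was clear of everything.

Disagreements:
- **Reported tool height:** it read about 37 mm lower than the cameras showed, so my first grasp closed on air above the fin. I then went by the camera.
- **Camera offset:** the two cameras differ by about 3.4 mm in y. I used the scene camera for both key and block.
- **Lever angle:** the camera fit of the lever's final angle was only good to about 0.1 rad, so I judged tightness by touch.

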